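# Gauge the cracked pad and quarantine its brake set

## Task

Book in this rejected brake set: first lift the loose dust cap off the gauge bed's entry and set it in the cap holder, then put the brass gauge's ball in through the entry and drag it along the slot with light pressure until it drops into the pad's hidden wear groove; stop there and leave the gauge standing in the groove. Put every loose small pad and bronze pin from the bench into the open drawer and push the drawer fully home. Leave the bent backing plate, the hammer and the tin alone.

Things in the scene. Friction and masses are not known exactly. Their poses are not given: they have to be found in the camera images.
- gauge_bed: Fixed gauge bed, a grey box 285 x 60 x 52 mm with an olive pad clamped under its slotted cover; origin at the bench, x along the slot (entry at x = -105 mm). In the pad face is one hidden cross groove, 22 mm wide along x, 10 mm deep, square walls, centred somewhere 75 to 150 mm along x from bed_entry. It cannot be seen, only felt.
- bed_entry (a point): Centre of the 26 x 26 mm entry window in the top of the gauge bed, level with its cover top, 52 mm above the bench. x runs level along the bed's slot, away from the entry; y across; z up. The cover is 6 mm thick; below it the pad face (where the ball rides) is 26 mm under this point. The gauge's ball can go in and out only here; the slot is too narrow for it.
- bed_far_end (a point): Closed far end of the slot, at cover-top level, 237 mm along the bed from bed_entry. The slot is 11 mm wide and filled by a black brush strip that gives no resistance.
- cap_knob (a point): Loose black dust cap, 43 mm high, 40 g, on the entry window at the start: plug 20 mm diameter, 8 mm long; flange 44 mm diameter, 5 mm thick; knob 18 mm diameter, 30 mm high, to grip. Point on the axis at the knob's middle, 28 mm above the plug's underside and 20 mm above the flange's underside, which rests on the cover; z up the axis.
- holder_top (a point): Cap holder: fixed square aluminium block 64 x 64 x 16 mm with an empty square well 28 x 28 mm right through. Point at the centre of the well at the block's top. The cap's plug goes in the well and its flange rests on the block.
- stand_top (a point): Gauge stand: fixed square aluminium block 56 x 56 x 40 mm with a square well 21 x 21 mm right through. Point at the well's centre at the block's top. The gauge hangs in it at the start, collar on the block.
- gauge_handle (a point): Brass gauge, about 140 g, upright in the stand at the start. Point at the middle of its square handle, 22 x 22 x 60 mm (faces along this point's x and y; z up the gauge). Below it a collar 36 mm diameter, 6 mm thick, underside 36 mm below this point; then a sprung stalk 8 mm diameter ending in a ball 14 mm diameter, underside 74 mm below this point with the spring out.
- gauge_ball (a point): Centre of the gauge's ball, 67 mm below gauge_handle with the spring out. With the spring out the collar's underside is 12 mm over the bed's cover when the ball is on the pad face, and 2 mm over it when the ball is at the bottom of the groove; there the released gauge stands by itself.
- plunger (a joint): How far the gauge's ball is pushed up into it, 0 (out) to 0.010 m (bottomed); spring 1.6 N at 0 rising to 5.6 N at 0.010. Dragged with it pushed in 6 to 8 mm, the ball springs that far down into the groove, and its far wall then blocks the way.
- drawer (a joint): Opening of the drawer, 0 fully home to 0.13 m; it starts 0.11 to 0.13 open. Friction about 1.5 N; a sprung detent is felt as an extra 3 to 4 N some 6 to 11 mm before home, past which the drawer snaps in against its stop.
- drawer_front (a point): Middle of the drawer front's outer face (moves with the drawer): a panel 220 mm wide, 12 mm thick, its middle 39 mm and its top 74 mm above the bench. x axis points into the cabinet, the way to push; y across; z up.
- drawer_floor (a point): Centre of the drawer's inner floor, 12 mm above the bench, moving with the drawer; its x points into the cabinet. Inside the drawer is 186 mm along x and 196 mm along y, side walls 38 mm high above the floor. The inner face of the front lies 93 mm along -x.
- cabinet_front_edge (a point): Middle of the front edge of the fixed cabinet's top, 76 mm above the bench, x as for drawer_front. The cabinet is 220 mm wide; the drawer is open to the sky only from its front to this edge.
- pad_a_mid (a point): Loose reject lying on the bench (some starts lack it; None then). Olive friction pad, a flat block 56 x 30 x 12 mm on a thin dark backing. Point at its centre, 6 mm above its underside; x along the 56 mm length, z up. About 70 g.
- pad_b_mid (a point): Loose reject lying on the bench (some starts lack it; None then). Olive friction pad, a flat block 56 x 30 x 12 mm on a thin dark backing. Point at its centre, 6 mm above its underside; x along the 56 mm length, z up. About 70 g.
- pin_a_mid (a point): Loose reject lying on the bench (some starts lack it; None then). Bronze pin 62 mm long lying along its x axis: round shank 11 mm across with a 14 mm square head, 7 mm long, at each end. Point at its centre, 7 mm above its underside. About 50 g.
- pin_b_mid (a point): Loose reject lying on the bench (some starts lack it; None then). Bronze pin 62 mm long lying along its x axis: round shank 11 mm across with a 14 mm square head, 7 mm long, at each end. Point at its centre, 7 mm above its underside. About 50 g.
- bent_plate_mid (a point): Bystander: bent steel backing plate, about 115 x 45 mm, lying loose in front of the fixed scrap box at the back; leave it alone.
- hammer: Bystander: hammer lying at the right side; leave it alone.
- tin: Bystander: closed steel tin, 70 mm diameter, 90 mm high, at the left side; leave it alone.
Not all that is in view belongs to the job. Leave any green look-alike of the part that bears cap_knob alone.

How it is judged:
On the way, in this order (a step that is already met when the one before it is completed fails the run):
1. the dust cap is off the entry and seated upright in the cap holder, let go (horizontal distance between cap_knob and holder_top below 0.008 m and z of cap_knob in the frame of holder_top below 0.024 m and angle between cap_knob's own z axis and vertical below 0.15 rad and contact force between the fingers and cap below 0.05 N), for 0.2 s.
2. the gauge's ball rides on the pad face in the channel, past the entry window (x of gauge_ball in the frame of bed_entry between 0.02 and 0.235 m and y of gauge_ball in the frame of bed_entry between -0.012 and 0.012 m and z of gauge_ball in the frame of bed_entry between -0.024 and -0.008 m), for 0.1 s.
3. the gauge's ball has dropped into the hidden groove and stays there (x of gauge_ball in the frame of bed_entry between 0.02 and 0.235 m and y of gauge_ball in the frame of bed_entry between -0.012 and 0.012 m and z of gauge_ball in the frame of bed_entry below -0.024 m), for 0.5 s.
At the end, for the whole second after the job is handed in: Cap upright in the holder (8 mm, 0.15 rad), flange down; gauge standing (tilt under 0.3 rad) with its ball 5 mm or more down in the groove; every loose pad and pin inside the drawer; drawer home within 4 mm; all at rest (all of step 3 and horizontal distance between cap_knob and holder_top below 0.008 m and z of cap_knob in the frame of holder_top below 0.024 m and angle between cap_knob's own z axis and vertical below 0.15 rad and angle between gauge_handle's own z axis and vertical below 0.3 rad and value of joint drawer below 0.004 m and x of pad_a_mid in the frame of drawer_floor between -0.092 and 0.092 m and y of pad_a_mid in the frame of drawer_floor between -0.098 and 0.098 m and z of pad_a_mid in the frame of drawer_floor between 0 and 0.036 m and x of pad_b_mid in the frame of drawer_floor between -0.092 and 0.092 m and y of pad_b_mid in the frame of drawer_floor between -0.098 and 0.098 m and z of pad_b_mid in the frame of drawer_floor between 0 and 0.036 m and x of pin_a_mid in the frame of drawer_floor between -0.092 and 0.092 m and y of pin_a_mid in the frame of drawer_floor between -0.098 and 0.098 m and z of pin_a_mid in the frame of drawer_floor between 0 and 0.036 m and x of pin_b_mid in the frame of drawer_floor between -0.092 and 0.092 m and y of pin_b_mid in the frame of drawer_floor between -0.098 and 0.098 m and z of pin_b_mid in the frame of drawer_floor between 0 and 0.036 m and linear speed of each of cap, gauge, drawer, pad_a, pad_b, pin_a, pin_b below 0.02 m/s); the robot touches nothing.
It fails at once if the bent backing plate is moved more than 40 mm (distance of bent_plate_mid from where it was at the start of the episode above 0.04 m).
It fails at once if the hammer is moved more than 40 mm (distance of hammer from where it was at the start of the episode above 0.04 m).
It fails at once if the tin is moved more than 40 mm (distance of tin from where it was at the start of the episode above 0.04 m).
Of pad_a, pad_b, pin_a, pin_b only 2 to 3 are there at a start; the rules pass over those that are not, and their reading is None.
At some moment in a run one of pad_a, pad_b, pin_a, pin_b may be knocked a few centimetres aside while the robot is not near it.
It also fails if it takes over 210 s, if anything falls off the work surface, if the arm or the gripper's body presses on something with over 40 N, if the wrist force passes 120 N, or if a joint passes its speed limit or range.

## Robot

A 6-joint arm with a two-finger parallel gripper is mounted at the origin on the work surface. World frame = base frame: x ahead of the robot, y to its left, z up, the work surface at z = 0. Lengths are in m, angles in rad, forces in N, time in s.
With the tool pointing down it reaches from about 0.375 to 0.9 m from the base axis. Payload 3.1 kg.
Tool frame: the origin (TCP) lies on the centre line of the jaws, within the pads' length; the fingertips stand 22 mm ahead of it and the grasp point (between the pads) lies 3 mm ahead of it; z points along the fingers, x is the direction in which the jaws open and shut, and the axes are right-handed (so a half turn about z gives the same grasp; the last joint's range is limited). The gripper opens to 87 mm and grips with 3 to 60 N. Pads are 19 mm wide; open, the fingers measure 117 mm over their backs; the gripper's body (75 mm by 190 mm) begins 51 mm behind the grasp point.
Start: joints at [1.062, 0.527, 1.433, -0, 1.181, -0.178], TCP at [0.202, 0.591, 0.222] pointing down, gripper open.
Joint ranges: [-3.08, 3.08], [-0.75, 2.2], [0.22, 2.44], [-1.43, 4.57], [0, 2.65], [-2.85, 2.85]. Speed limits (rad/s): [2.79, 2.79, 3.14, 3.14, 3.14, 3.14].

## Interface

Orientations are given as a unit quaternion [x, y, z, w].
In Python, from rig import robot, camera, order gives the robot as it stands.
- The arm moves only by the shell command python3 -m pendant 'ROWS' [OPENING] [FORCE]. ROWS is JSON, a list of rows, each a list of 2 entries, a list of its own where there are three numbers: the shift along the tool's x, y, z in mm, then the turn about the tool's z in degrees. A call has 1 to 8 rows; each row shifts and turns the commanded pose from where the row before left it, along the tool's axes as they then stand; what a row does not reach is not made up. A row lasts 1/8 s, in which the tool goes at most 62.5 mm and 10.7 degrees, less where a joint would pass 70% of its speed; a pose out of reach is approached as far as the arm can. A call with a gripper value outside its range is refused whole. OPENING is the finger opening in mm, from 0 to 87, set as the call begins (- or left out, the last holds). The fingers move at their own pace and stop on an object; FORCE is the grip in N (left out, the last holds). Time passes only in rows, so rows that do not move let the fingers close. It gives the time, the measured TCP pose, the force and the opening at its end, in the units of the state.
- robot.get_obs(): the state, without advancing time (a new reading comes with each control period).
- camera(name): name is "scene" or "top"; returns a dict with "pixels" (400x640x3 uint8, blue, green, red), "mtx" (3x3 intrinsics, pixels), "R" (3x3) and "t" (3): a world point X has camera coordinates R X + t. Camera axes: x right, y down, z forward; pixel columns grow to the right and rows downward; lengths in m; the calibration is good to about 2 mm. A picture is of the moment at which its call begins. There is no depth.
- order.hand_in(): hands the job in, once; it reports no verdict.
The state is a dict: "time": time; "q": joint angles; "joint_velocities": joint speeds; "joint_torque": joint torques, N m; "position": TCP position; "tool_rot": TCP orientation; "ft_force": force on the tool from outside, world axes, zero at the start; "moment": the same for the moment, N m; "grip_width": finger opening in m.
Only numpy, scipy, OpenCV 4.12 (cv2) and the standard library are available. Lean on these libraries where they do the work, as an engineer would, in place of code of your own. Each camera call takes 0.05 s, during which the arm holds its last target. There are 200 camera calls.

## Working session

There is one attempt and no reset: what is moved stays moved. The work goes in short steps, Python scripts to look and compute and a shell command to move; the robot and the scene stay as the last step left them, time stands still between calls to the robot, and variables do not carry over. Pictures are saved under pics/ and viewed, about 12 in all and at most 16, crops included, and the job is handed in when it is done.

```bash
ls; mkdir -p pics
python3 - <<'E'
from rig import robot,camera
import cv2
print(robot.get_obs())
for n in("scene","top"):
    c=camera(n);cv2.imwrite(f"pics/{n}0.png",c["pixels"]);print(n,c["mtx"],c["R"],c["t"])
E
```

```text
pics
{'time': 0.0, 'q': array([ 1.06251045e+00,  5.28468226e-01,  1.43390971e+00, -4.24094884e-05,
        1.18137162e+00, -1.78511710e-01]), 'joint_velocities': array([-0.00116925,  0.00052503, -0.0004039 ,  0.00112727, -0.00050053,
       -0.00180709]), 'joint_torque': array([ 1.42424087e-03, -4.40034449e+01, -1.76592761e+01,  6.33980753e-02,
        5.80437889e-02, -1.64569719e-04]), 'position': array([0.20202065, 0.59067327, 0.22066801]), 'tool_rot': array([ 8.13576229e-01,  5.81457269e-01, -9.66422608e-04,  4.79028807e-04]), 'ft_force': array([ 0.79744609, -0.20643418,  0.03657125]), 'moment': array([ 0.03863216, -0.05226154,  0.00533683]), 'grip_width': 0.08688046221968135}
scene [[394.39340021   0.         319.36311739]
 [  0.         394.39340021 197.77725579]
 [  0.           0.           1.        ]] [[ 0.59169004  0.8061546  -0.00420133]
 [ 0.62324836 -0.46073622 -0.63188893]
 [-0.51133587  0.37126392 -0.77504757]] [-0.30226937 -0.30179447  1.49702118]
top [[421.75999563   0.         318.60338278]
 [  0.         421.75999563 197.77112251]
 [  0.           0.           1.        ]] [[-0.02227561 -0.99974998 -0.00194037]
 [-0.98827179  0.02231306 -0.15106623]
 [ 0.15107176 -0.00144748 -0.98852174]] [-0.00723936  0.54308901  1.53188052]
```

View pics/top0.png

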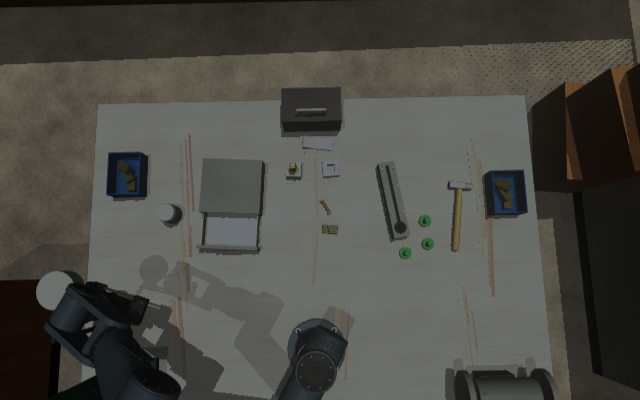

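View pics/scene0.png

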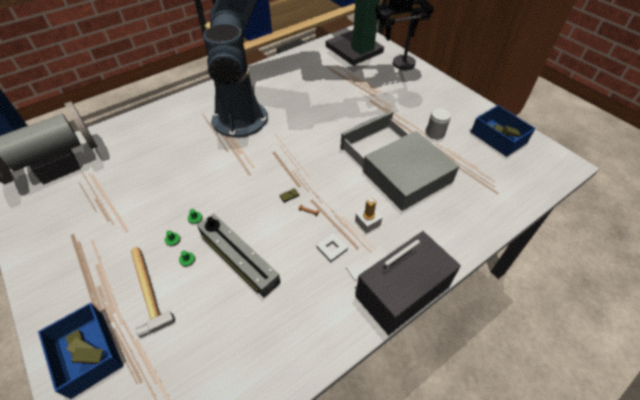

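Top view: drawer/cabinet at (230,205), stand with gauge (293,170), holder (330,170), bed from (400,228) entry to (385,165), pad (329,229), pin (325,207). Enlarged crops next.

```bash
cat > h.py <<'E'
import cv2,numpy as np
from rig import robot,camera,order
from scipy.spatial.transform import Rotation as Ro
def snap(n,f): 
    c=camera(n); cv2.imwrite(f"pics/{f}.png",c["pixels"]); return c
def w(c,u,v,z):
    "pixel -> world at height z"
    d=c["R"].T@np.linalg.inv(c["mtx"])@[u,v,1]; o=-c["R"].T@c["t"]
    return (o+d*(z-o[2])/d[2]).round(4)
def px(c,X):
    p=c["mtx"]@(c["R"]@np.array(X)+c["t"]); return p[:2]/p[2]
def crop(c,f,x0,y0,ww,hh,k):
    im=cv2.resize(c["pixels"][y0:y0+hh,x0:x0+ww],None,fx=k,fy=k,interpolation=cv2.INTER_CUBIC)
    im=cv2.convertScaleAbs(im,alpha=1.4)
    for i in range(0,ww,10): cv2.line(im,(i*k,0),(i*k,8 if i%50 else 20),(0,0,255),1)
    for i in range(0,hh,10): cv2.line(im,(0,i*k),(8 if i%50 else 20,i*k),(0,0,255),1)
    cv2.imwrite(f"pics/{f}.png",im)
def yaw(): # tool x axis angle in world, deg
    R=Ro.from_quat(robot.get_obs()["tool_rot"]).as_matrix(); return np.degrees(np.arctan2(R[1,0],R[0,0]))
def go(x,y,z,yw=None,pr=True):
    "rows needed (mm in tool axes, deg) to reach x,y,z with tool x at angle yw (mod 180)"
    o=robot.get_obs(); R=Ro.from_quat(o["tool_rot"]).as_matrix()
    d=R.T@(np.array([x,y,z])-o["position"])*1000
    t=0 if yw is None else -((yw-yaw()+90)%180-90)
    print("d",d.round(1),"turn",round(t,1),"yaw",round(yaw(),1),"q6",o["q"][5].round(2)); return d,t
E
python3 - <<'E'
from h import *
c=snap("top","t1"); crop(c,"t1a",270,125,160,120,5)
crop(c,"t1b",190,150,100,110,5)
E
```

```text
(no output)
```

View pics/t1a.png

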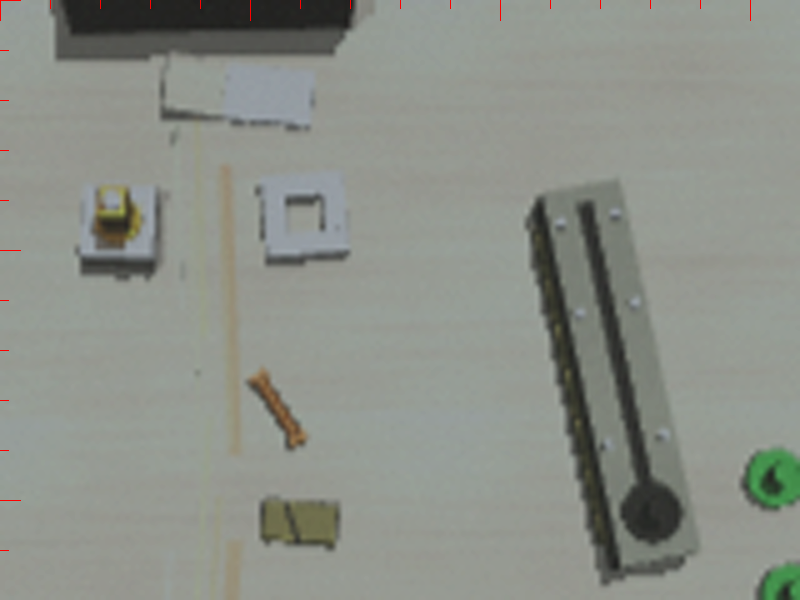

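View pics/t1b.png

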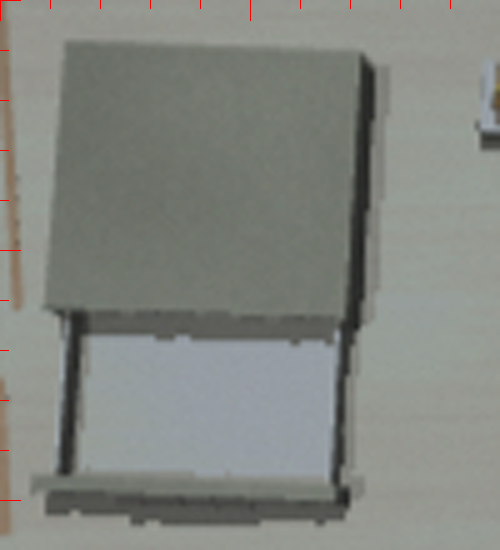

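Run:
```python
from h import *
c=camera("top")
A=lambda x,y,z:w(c,270+x/5,125+y/5,z)
B=lambda x,y,z:w(c,190+x/5,150+y/5,z)
cap=A(651,511,.055);far=A(587,205,.052)
print("cap",cap,"far",far,np.linalg.norm((far-cap)[:2]),np.degrees(np.arctan2(*(far-cap)[[1,0]])))
print("holder well",A(305,213,.016),"edge",A(345,175,.016),A(260,181,.016),A(350,250,.016),A(265,257,.016))
print("stand c",A(119,222,.04),"handle top",A(114,195,.106))
print("pad",A(300,522,.012),"pin ends",A(260,378,.012),A(297,441,.012),"mid",A(278,409,.01))
print("dr front top",B(32,483,.074),B(362,485,.074),"cab edge",B(46,310,.076),B(346,318,.076),"cab back",B(65,42,.076),B(362,52,.076))
```

```text
cap [ 0.4251 -0.3153  0.055 ] far [ 0.6557 -0.2797  0.052 ] 0.23333178094721685 8.776032982306079
holder well [ 0.6625 -0.0696  0.016 ] edge [ 0.6917 -0.1011  0.016 ] [ 0.6884 -0.0357  0.016 ] [ 0.6328 -0.1032  0.016 ] [ 0.6288 -0.0381  0.016 ]
stand c [0.6533 0.0717 0.04  ] handle top [0.6586 0.0713 0.106 ]
pad [ 0.4261 -0.0596  0.012 ] pin ends [ 0.5361 -0.0321  0.012 ] [ 0.4874 -0.0589  0.012 ] mid [ 0.5123 -0.0452  0.01  ]
dr front top [0.3704 0.4232 0.074 ] [0.3637 0.1862 0.074 ] cab edge [0.495  0.4151 0.076 ] [0.4843 0.1973 0.076 ] cab back [0.6945 0.4051 0.076 ] [0.6819 0.1853 0.076 ]
```

Run:
```python
from h import *
c=camera("scene"); crop(c,"s1a",180,100,200,110,4)
crop(c,"s1b",180,185,200,115,4)
```

```text
(no output)
```

View pics/s1b.png

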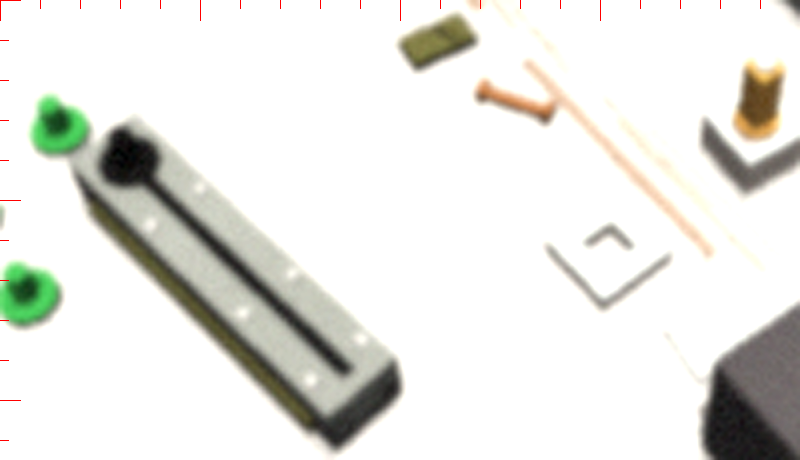

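Run:
```python
from h import *
c=camera("scene")
S=lambda x,y,z:w(c,180+x/4,185+y/4,z)
print("cap flange",S(130,158,.057),"far",S(348,372,.052),"handle top",S(763,72,.106),"pad",S(439,37,.012),"pin",S(483,91,.01),S(547,110,.01),"well corner",S(610,226,.016))
print("reproj well corner cand",px(c,[.6625,-.0696,.016]), "holder corners",S(545,248,.016),S(604,298,.016),S(670,256,.016))
go(.425,-.315,.15,8.8)
```

```text
cap flange [ 0.4301 -0.3155  0.057 ] far [ 0.6625 -0.2781  0.052 ] handle top [0.6639 0.066  0.106 ] pad [ 0.4344 -0.0597  0.012 ] pin [ 0.4981 -0.0615  0.01  ] [ 0.5421 -0.0327  0.01  ] well corner [ 0.6564 -0.0602  0.016 ]
reproj well corner cand [331.17699298 244.63335915] holder corners [ 0.6437 -0.1083  0.016 ] [ 0.7006 -0.0993  0.016 ] [ 0.7013 -0.0414  0.016 ]
d [-785.1  504.2   71.8] turn 62.3 yaw 71.1 q6 -0.18
```

```bash
python3 -m pendant '[[[-34,51,0],0],[[-34,51,0],0],[[-34,51,0],0],[[-34,51,0],0],[[-34,51,0],0],[[-34,51,0],0],[[-34,51,0],0],[[-34,51,0],0]]' 50 10; python3 -m pendant '[[[0,0,0],10.4],[[0,0,0],10.4],[[0,0,0],10.4],[[0,0,0],10.4],[[0,0,0],10.4],[[0,0,0],10.3],[[0,0,0],0]]'; python3 -c "
from h import *
go(.4275,-.315,.15,8.8)"
```

```text
time: 1.3
position: [0.5015, 0.2002, 0.2219]
tool_rot: [0.814, 0.581, 0.0, 0.0]
ft_force: [1.5, 0.8, 0.4]
grip_width: 0.0498
time: 2.17
position: [0.5003, 0.2018, 0.2217]
tool_rot: [0.997, 0.078, 0.0, -0.0]
ft_force: [-0.0, 0.6, 0.1]
grip_width: 0.0503
d [-152.1  499.3   71.7] turn 0.1 yaw 8.9 q6 0.02
```

```bash
python3 -m pendant '[[[-17,56,7],0],[[-17,56,7],0],[[-17,56,7],0],[[-17,56,7],0],[[-17,56,7],0],[[-17,56,7],0],[[-17,56,7],0],[[-17,56,7],0]]'; python3 -m pendant '[[[-16,51,15],0],[[0,0,0],0]]';  python3 - <<'E'
from h import *
go(.4275,-.315,.083,8.8)
for n in("top","scene"):
    c=snap(n,n+"2"); p=robot.get_obs()["position"]; print(n,px(c,p),px(c,[p[0],p[1],.087]))
    u,v=px(c,p).astype(int)
    crop(c,n+"2a",u-40,v-40,80,80,7)
a=cv2.imread("pics/top2a.png");b=cv2.imread("pics/scene2a.png")
cv2.imwrite("pics/j2.png",cv2.resize(np.hstack([a,b]),(800,400)))
E
```

```text
time: 3.18
position: [0.4341, -0.2638, 0.1656]
tool_rot: [0.997, 0.078, 0.0, 0.0]
ft_force: [1.5, 0.5, 0.5]
grip_width: 0.0498
time: 3.42
position: [0.426, -0.3187, 0.1499]
tool_rot: [0.997, 0.076, 0.0, 0.001]
ft_force: [-0.4, 0.7, 0.4]
grip_width: 0.05
d [ 2.  -3.6 66.9] turn -0.1 yaw 8.7 q6 -1.0
top [405.65891408 224.70978652] [402.10072041 226.25784055]
scene [204.58783871 202.89299056] [209.82477976 217.06694814]
```

View pics/j2.png

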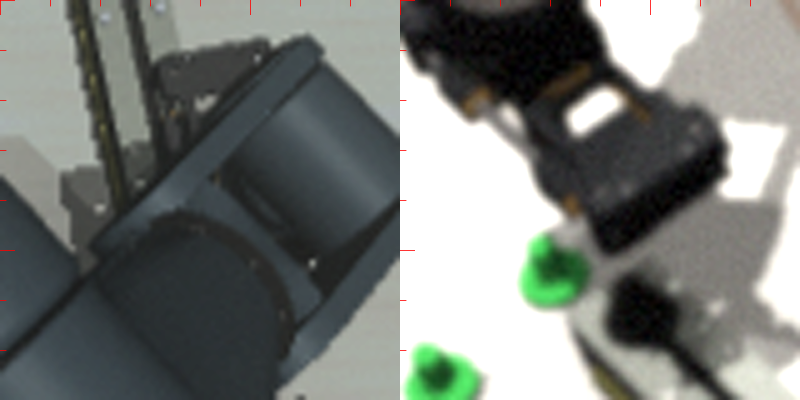

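```bash
python3 -m pendant '[[[2,-3.6,22],0],[[0,0,23],0],[[0,0,21],0],[[0,0,0],0],[[0,0,0],0]]'; python3 -m pendant '[[[0,0,0],0],[[0,0,0],0],[[0,0,0],0],[[0,0,0],0],[[0,0,0],0],[[0,0,0],0],[[0,0,0],0]]' 0 10;  python3 - <<'E'
from h import *
for n in("scene",):
    c=snap(n,n+"3"); p=robot.get_obs()["position"]; print(n,px(c,p),p)
    u,v=px(c,p).astype(int)
    crop(c,n+"3a",u-50,v-40,100,75,8)
E
```

```text
time: 4.15
position: [0.4285, -0.31, 0.0855]
tool_rot: [0.997, 0.078, 0.0, 0.0]
ft_force: [0.0, -0.1, 0.3]
grip_width: 0.05
time: 5.03
position: [0.4278, -0.3107, 0.0847]
tool_rot: [0.997, 0.077, -0.0, 0.0]
ft_force: [-0.7, -0.3, 0.9]
grip_width: 0.016
scene [211.53241666 217.37679529] [ 0.42783325 -0.31075923  0.0846687 ]
```

View pics/scene3a.png

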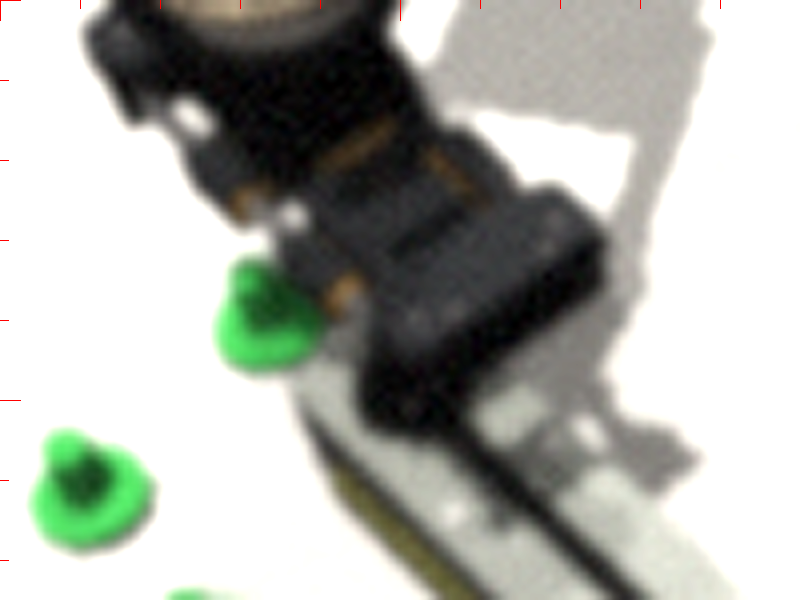

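```bash
python3 -m pendant '[[[0,0,0],0],[[0,0,0],0],[[0,0,0],0],[[0,0,0],0]]' 0 10; python3 -c "
from h import *
for i in range(3):
  camera('top'); o=robot.get_obs();print(o['position'],o['grip_width'],o['joint_velocities'].round(3),o['ft_force'])"
```

```text
time: 5.58
position: [0.4279, -0.3107, 0.0847]
tool_rot: [0.997, 0.077, -0.0, 0.0]
ft_force: [-0.5, -0.6, 1.9]
grip_width: 0.0164
[ 0.42789178 -0.31076157  0.08470299] 0.016028972560740696 [-0.    -0.003  0.002 -0.001 -0.003 -0.   ] [-0.85933253 -0.21706349  0.00844932]
[ 0.42785974 -0.31072594  0.08467901] 0.015916641342752606 [-0.     0.     0.001 -0.002  0.001  0.   ] [-0.51337189  0.20118771  1.74719019]
[ 0.42785783 -0.31070694  0.08465462] 0.016066231189374485 [ 0.001  0.002  0.    -0.001  0.     0.002] [-0.99444842  0.17130918  0.96773353]
```

```bash
python3 -m pendant '[[[0,0,0],0],[[0,0,0],0],[[0,4.5,0],0],[[0,0,0],0],[[0,0,0],0]]' 40 10; python3 -m pendant '[[[0,0,0],0],[[0,0,0],0],[[0,0,0],0],[[0,0,0],0],[[0,0,0],0],[[0,0,0],0]]' 0 10; python3 -c "
from h import *
for i in range(1):
  camera('top'); o=robot.get_obs();print(o['position'],o['grip_width'],o['ft_force'])"
```

```text
time: 6.35
position: [0.4286, -0.3152, 0.0846]
tool_rot: [0.997, 0.077, -0.0, -0.0]
ft_force: [0.5, -0.3, -0.0]
grip_width: 0.0397
time: 7.1
position: [0.4285, -0.3151, 0.0847]
tool_rot: [0.997, 0.077, -0.0, -0.0]
ft_force: [0.2, -0.3, -0.5]
grip_width: 0.0161
[ 0.42853807 -0.31513009  0.08467004] 0.01597604956371918 [-0.63677674  0.45646021 -0.0248682 ]
```

```bash
python3 -m pendant '[[[0,0,-30],0],[[0,0,-40],0],[[0,0,-40],0],[[0,0,0],0],[[0,0,0],0]]'
cat >> h.py <<'E'
def poly(cx,cy,z,sx,sy,yw):
    a=np.radians(yw);R=np.array([[np.cos(a),-np.sin(a)],[np.sin(a),np.cos(a)]])
    return [np.r_[R@[sx*i/2,sy*j/2]+[cx,cy],z] for i,j in((1,1),(1,-1),(-1,-1),(-1,1))]
def tile(c,u,v,hw,k,polys=[]):
    u,v=int(u),int(v); im=cv2.resize(c["pixels"][v-hw:v+hw,u-hw:u+hw],None,fx=k,fy=k,interpolation=cv2.INTER_CUBIC)
    for P in polys:
        q=np.array([(px(c,X)-[u-hw,v-hw]+.5)*k-.5 for X in P]); cv2.polylines(im,[q.round().astype(int)],True,(0,0,255),1)
    return im
E
python3 - <<'E'
from h import *
rows=[]
for n in("top","scene"):
    c=camera(n); r=[]
    cv2.imwrite(f"pics/{n}4.png",c["pixels"])
    H=[poly(.666,-.071,.016,.064,.064,3),poly(.666,-.071,.016,.028,.028,3)]
    r.append(tile(c,*px(c,[.666,-.071,.016]),16,8,H))
    r.append(tile(c,*px(c,[.659,.070,.06]),16,8,[poly(.656,.0705,.04,.056,.056,0),poly(.661,.069,.106,.022,.022,0)]))
    r.append(tile(c,*px(c,[.4278,-.315,.055]),16,8,[poly(.4278,-.315,.052,.026,.026,8.8),poly(.4278+.0375*.988,-.315+.0375*.153,.052,.285,.06,8.8)]))
    rows.append(np.hstack(r))
cv2.imwrite("pics/ov4.png",cv2.convertScaleAbs(np.vstack(rows),alpha=1.2))
E
```

```text
time: 7.78
position: [0.4281, -0.3146, 0.1941]
tool_rot: [0.997, 0.077, -0.0, -0.0]
ft_force: [0.3, -0.2, -1.2]
grip_width: 0.0161
```

View pics/ov4.png

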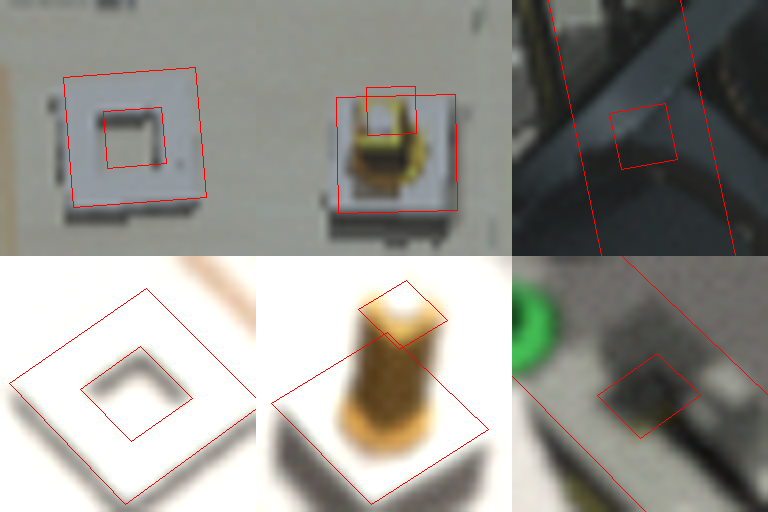

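```bash
python3 -c "
from h import *
go(.665,-.0705,.1)"
```

```text
d [ 271.9 -204.3   93.3] turn 0 yaw 8.8 q6 -1.0
```

```bash
python3 -m pendant '[[[45,-34,0],0],[[45,-34,0],0],[[45,-34,0],0],[[45,-34,13],0],[[46,-34,30],0],[[46,-34,30],0],[[0,0,20],0],[[0,0,0],0]]';python3 -m pendant '[[[0,0,0],0],[[0,0,0],0]]'; python3 -c "
from h import *
go(.665,-.0705,.0488)"
```

```text
time: 8.88
position: [0.6606, -0.0739, 0.0999]
tool_rot: [0.997, 0.077, -0.004, -0.001]
ft_force: [-0.7, -0.7, -0.8]
grip_width: 0.0161
time: 9.12
position: [0.6637, -0.076, 0.105]
tool_rot: [0.997, 0.076, 0.001, 0.0]
ft_force: [-0.4, -0.1, 0.4]
grip_width: 0.0163
d [ 2.  -5.3 56.2] turn 0 yaw 8.7 q6 -0.43
```

```bash
python3 -m pendant '[[[2,-5.3,15],0],[[0,0,15],0],[[0,0,8],0],[[0,0,0],0],[[0,0,0],0]]';python3 -m pendant '[[[0,0,0],0]]'
python3 - <<'E'
from h import *
go(.665,-.0705,.0488)
P=[poly(.665,-.0705,.016,.028,.028,3),poly(.665,-.0705,.016,.064,.064,3)]
r=[]
for n in("top","scene"):
    c=camera(n); r.append(tile(c,*px(c,[.665,-.07,.03]),20,10,P))
cv2.imwrite("pics/ov5.png",np.hstack(r))
E
```

```text
time: 9.75
position: [0.665, -0.0691, 0.0656]
tool_rot: [0.997, 0.077, 0.0, 0.0]
ft_force: [0.7, -0.4, -0.2]
grip_width: 0.016
time: 9.88
position: [0.6651, -0.0691, 0.0661]
tool_rot: [0.997, 0.077, 0.001, 0.0]
ft_force: [0.1, 0.2, -0.7]
grip_width: 0.0159
d [-0.4  1.3 17.3] turn 0 yaw 8.8 q6 -0.42
```

View pics/ov5.png

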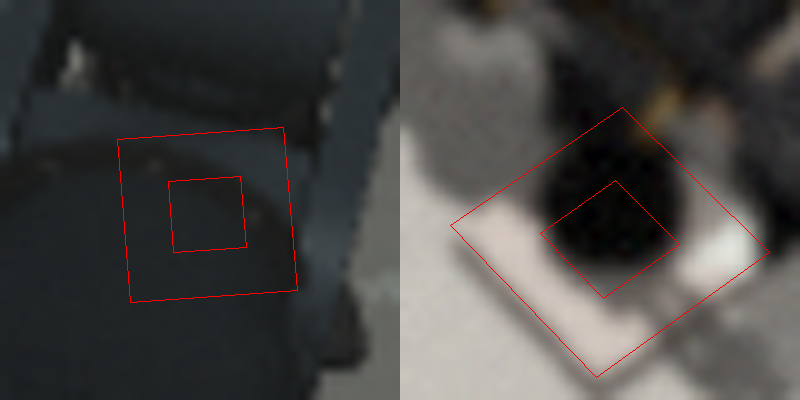

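```bash
python3 -m pendant '[[[0,1,5],0],[[0,0,5],0],[[0,0,3],0],[[0,0,0],0],[[0,0,0],0]]'; python3 -m pendant '[[[0,0,2],0],[[0,0,1],0],[[0,0,1],0],[[0,0,0],0],[[0,0,0],0]]'
```

```text
time: 10.6
position: [0.665, -0.07, 0.0526]
tool_rot: [0.997, 0.077, 0.0, 0.0]
ft_force: [0.0, 0.0, -0.1]
grip_width: 0.0161
time: 11.22
position: [0.6649, -0.07, 0.0487]
tool_rot: [0.997, 0.077, 0.0, 0.0]
ft_force: [0.3, 0.3, 0.2]
grip_width: 0.016
```

```bash
python3 -m pendant '[[[0,0,0.7],0],[[0,0,0],0],[[0,0,0],0]]';  python3 -m pendant '[[[0,0,0],0],[[0,0,0],0],[[0,0,0],0],[[0,0,0],0]]' 40; python3 -m pendant '[[[0,0,-30],0],[[0,0,-40],0],[[0,0,-45],0],[[0,0,0],0],[[0,0,0],0]]'; python3 -c "
from h import *
go(.659,.071,.15,0)"
```

```text
time: 11.6
position: [0.665, -0.07, 0.0485]
tool_rot: [0.997, 0.077, 0.0, 0.0]
ft_force: [-1.0, 0.6, 5.5]
grip_width: 0.016
time: 12.1
position: [0.6647, -0.07, 0.0476]
tool_rot: [0.997, 0.077, -0.0, -0.0]
ft_force: [0.9, 0.3, 0.4]
grip_width: 0.0389
time: 12.72
position: [0.6643, -0.0698, 0.1625]
tool_rot: [0.997, 0.077, -0.0, -0.0]
ft_force: [0.5, 0.1, 0.5]
grip_width: 0.0402
d [  16.3 -140.    12.5] turn 8.8 yaw 8.8 q6 -0.43
```

```bash
python3 -m pendant '[[[6,-47,0],0],[[5,-47,0],0],[[5,-46,0],8.8],[[0,0,0],0],[[0,0,0],0],[[0,0,0],0]]' 50 20
python3 - <<'E'
from h import *
go(.659,.071,.079,0)
r=[]
c=camera("scene"); r.append(tile(c,*px(c,[.659,.071,.106]),25,8,[poly(.659,.071,.106,.022,.022,0)]))
r.append(tile(c,*px(c,[.665,-.07,.04]),25,8,[poly(.665,-.07,.016,.064,.064,3)]))
cv2.imwrite("pics/ov6.png",np.hstack(r))
E
```

```text
time: 13.48
position: [0.6591, 0.0694, 0.1621]
tool_rot: [1.0, -0.001, -0.001, 0.0]
ft_force: [-0.0, 0.5, 0.1]
grip_width: 0.0499
d [-0.  -1.7 83.1] turn -0.1 yaw -0.1 q6 -0.06
```

View pics/ov6.png

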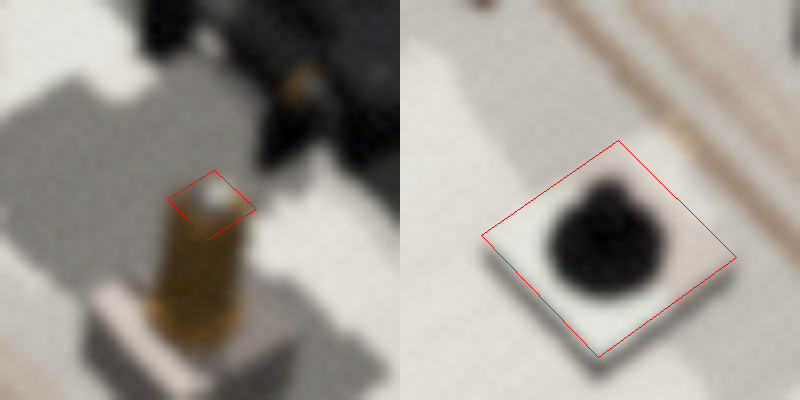

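```bash
python3 -m pendant '[[[-1,-1,30],0],[[0,0,30],0],[[0,0,23],0],[[0,0,0],0],[[0,0,0],0]]'; python3 -m pendant '[[[0,0,0],0],[[0,0,0],0],[[0,0,0],0],[[0,0,0],0],[[0,0,0],0]]' 0 20;  python3 -m pendant '[[[0,0,-30],0],[[0,0,-30],0],[[0,0,-30],0],[[0,0,0],0],[[0,0,0],0]]'
```

```text
time: 14.15
position: [0.6591, 0.0711, 0.0807]
tool_rot: [1.0, -0.0, 0.001, 0.0]
ft_force: [1.1, 0.7, 0.2]
grip_width: 0.05
time: 14.78
position: [0.6582, 0.0719, 0.0802]
tool_rot: [1.0, 0.0, 0.0, 0.0]
ft_force: [-0.8, -0.1, 1.4]
grip_width: 0.022
time: 15.4
position: [0.6572, 0.0719, 0.1684]
tool_rot: [1.0, 0.0, -0.001, -0.0]
ft_force: [0.1, 0.4, -1.2]
grip_width: 0.0217
```

Run:
```python
from h import *
e=np.array([.4278,-.315]);a=8.8
ux=np.array([np.cos(np.radians(a)),np.sin(np.radians(a))])
m=e+.105*ux; s=e+.118*ux
P=[poly(*(e),.052,.026,.026,a),poly(*m,.052,.285,.06,a),[np.r_[e,.052],np.r_[e+.237*ux,.052]]]
r=[]
for n in("top","scene"):
    c=camera(n); cv2.imwrite(f"pics/{n}7.png",c["pixels"]); r.append(tile(c,*px(c,np.r_[m,.052]),50,8,P))
r[0]=r[0][:,200:600];r[1]=r[1][100:700,100:700]
r[0]=r[0][0:800]; b=cv2.resize(r[1],(533,533)); 
cv2.imwrite("pics/ov7.png",cv2.convertScaleAbs(np.hstack([cv2.resize(r[0],(300,600)),cv2.resize(r[1],(500,600))]),alpha=1.3))
```

```text
(no output)
```

View pics/ov7.png

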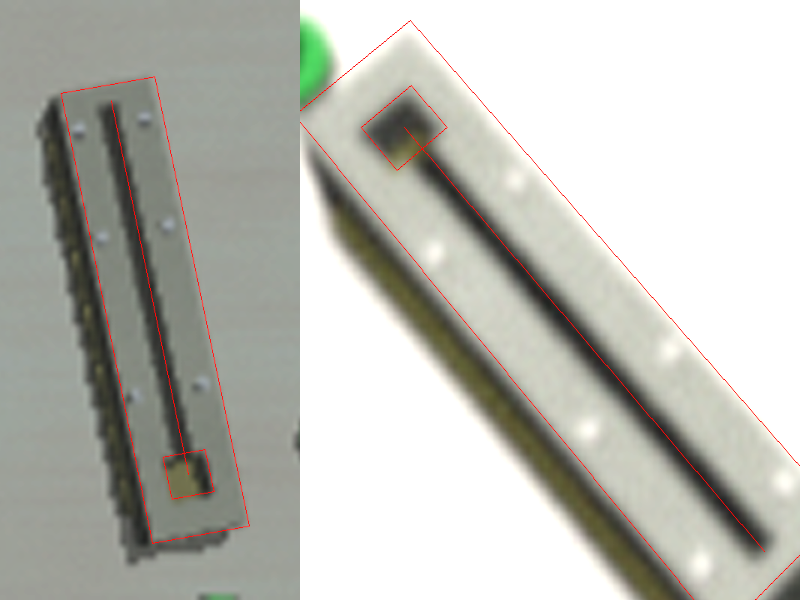

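```bash
python3 -m pendant '[[[-30,50,0],0],[[-30,50,0],0],[[-30,50,0],0],[[-30,50,0],0],[[-30,50,0],0],[[-30,50,0],0],[[-30,50,0],0],[[0,0,0],0]]'; python3 -m pendant '[[[-20,38,0],-8.9],[[0,0,0],0],[[0,0,0],0],[[0,0,0],0]]'; python3 -c "
from h import *
go(.427,-.316,.14,8.9)"
```

```text
time: 16.5
position: [0.4462, -0.2817, 0.1689]
tool_rot: [1.0, -0.003, -0.001, -0.0]
ft_force: [0.8, -0.1, -1.8]
grip_width: 0.0222
time: 17.0
position: [0.4286, -0.3146, 0.1695]
tool_rot: [0.997, 0.078, -0.0, -0.001]
ft_force: [-0.6, 0.0, -2.2]
grip_width: 0.022
d [-1.8  1.2 29.5] turn 0.1 yaw 9.0 q6 -1.0
```

```bash
python3 -m pendant '[[[-1.8,1.2,15],0],[[0,0,14],0],[[0,0,0],0],[[0,0,0],0],[[0,0,0],0]]'
python3 - <<'E'
from h import *
go(.427,-.316,.14,8.9); p=robot.get_obs()["position"]; print(p)
P=[poly(.427,-.316,.052,.026,.026,8.9),poly(p[0],p[1],p[2]-.0712,.014,.014,8.9),poly(p[0],p[1],p[2]-.0402,.022,.022,8.9)]
c=camera("scene"); im=tile(c,*px(c,[.427,-.316,.08]),25,12,[]); im2=tile(c,*px(c,[.427,-.316,.08]),25,12,P)
cv2.imwrite("pics/ov8.png",cv2.resize(cv2.convertScaleAbs(np.hstack([im,im2]),alpha=1.3),(800,400)))
E
```

```text
time: 17.62
position: [0.4269, -0.318, 0.1412]
tool_rot: [0.997, 0.078, 0.0, 0.0]
ft_force: [-0.4, 0.1, -2.2]
grip_width: 0.0218
d [ 0.4 -1.9  1.2] turn -0.0 yaw 8.9 q6 -1.01
[ 0.42691851 -0.31796689  0.14120006]
```

View pics/ov8.png

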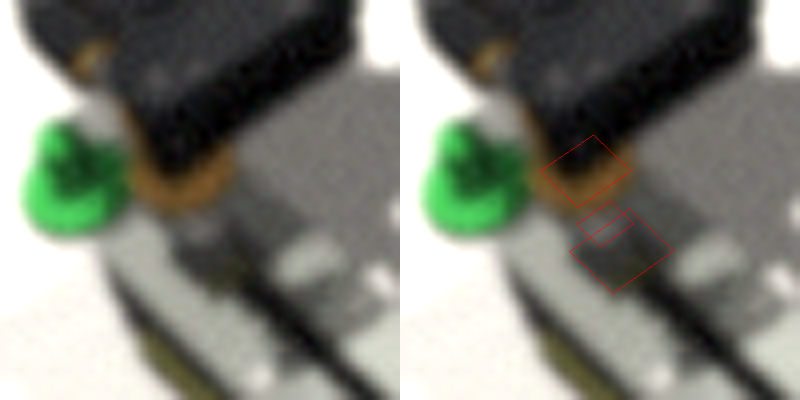

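```bash
python3 -m pendant '[[[0.4,-1.9,6],0],[[0,0,6],0],[[0,0,6],0],[[0,0,6],0],[[0,0,5],0],[[0,0,0],0],[[0,0,0],0]]'; python3 -m pendant '[[[0,0,3],0],[[0,0,3],0],[[0,0,0],0],[[0,0,0],0]]'
```

```text
time: 18.55
position: [0.4268, -0.3158, 0.1119]
tool_rot: [0.997, 0.078, 0.0, 0.0]
ft_force: [-0.3, 0.2, -1.7]
grip_width: 0.0217
time: 19.05
position: [0.4268, -0.3157, 0.1059]
tool_rot: [0.997, 0.078, -0.0, -0.0]
ft_force: [-0.1, -0.7, -2.2]
grip_width: 0.0218
```

```bash
python3 -m pendant '[[[0,0,3],0],[[0,0,0],0],[[0,0,0],0]]'; python3 -m pendant '[[[0,0,3],0],[[0,0,0],0],[[0,0,0],0]]'; python3 -m pendant '[[[0,0,2.5],0],[[0,0,0],0],[[0,0,0],0]]'; python3 -c "
from h import *
f=[]
for i in range(8): camera('top'); f.append(robot.get_obs()['ft_force'])
print(np.mean(f,0),robot.get_obs()['position'])"
```

```text
time: 19.42
position: [0.427, -0.316, 0.1031]
tool_rot: [0.997, 0.078, 0.0, 0.0]
ft_force: [-0.4, -1.1, 0.1]
grip_width: 0.0217
time: 19.8
position: [0.427, -0.316, 0.1001]
tool_rot: [0.997, 0.078, 0.0, 0.0]
ft_force: [0.1, 0.1, 1.7]
grip_width: 0.0218
time: 20.18
position: [0.427, -0.3159, 0.0975]
tool_rot: [0.997, 0.078, 0.0, 0.0]
ft_force: [0.0, -0.6, 2.6]
grip_width: 0.0219
[ 0.98808687 -0.3079543   3.20694083] [ 0.42690347 -0.31585967  0.09746396]
```

```bash
python3 -m pendant '[[[4,0,0],0],[[5,0,0],0],[[5,0,0],0],[[5,0,0],0],[[5,0,0],0],[[0,0,0],0]]'; python3 -m pendant '[[[5,0,0],0],[[5,0,0],0],[[5,0,0],0],[[5,0,0],0],[[5,0,0],0],[[0,0,0],0]]';python3 -c "
from h import *
f=[]
for i in range(4): camera('top'); f.append(robot.get_obs()['ft_force'])
print(np.mean(f,0),robot.get_obs()['position'])"
```

```text
time: 21.32
position: [0.452, -0.3117, 0.0975]
tool_rot: [0.997, 0.077, 0.001, -0.0]
ft_force: [0.7, 1.4, 2.7]
grip_width: 0.0214
time: 22.08
position: [0.4767, -0.3081, 0.0976]
tool_rot: [0.997, 0.077, 0.001, 0.0]
ft_force: [1.2, 1.6, 3.3]
grip_width: 0.0219
[1.38308674 1.41891349 3.06408781] [ 0.47650868 -0.30815207  0.09769516]
```

```bash
python3 -m pendant '[[[4,-0.5,0],0],[[4,0,0],0],[[4,0,0],0],[[0,0,0],0]]'; python3 -m pendant '[[[3,0,0],0],[[3,0,0],0],[[3,0,0],0],[[0,0,0],0]]'; python3 -m pendant '[[[3,0,0],0],[[3,0,0],0],[[3,0,0],0],[[0,0,0],0]]'; python3 -c "
from h import *
f=[]
for i in range(4): camera('top'); f.append(robot.get_obs()['ft_force'])
print(np.mean(f,0),robot.get_obs()['position'])"
```

```text
time: 22.78
position: [0.4876, -0.3056, 0.0974]
tool_rot: [0.997, 0.077, 0.001, -0.0]
ft_force: [-0.9, 0.9, 4.0]
grip_width: 0.0216
time: 23.28
position: [0.4966, -0.3044, 0.0975]
tool_rot: [0.997, 0.077, 0.001, 0.0]
ft_force: [-1.1, 0.4, 3.2]
grip_width: 0.0221
time: 23.78
position: [0.5056, -0.3029, 0.0975]
tool_rot: [0.997, 0.077, 0.001, 0.0]
ft_force: [-0.7, 0.5, 3.0]
grip_width: 0.0219
[-0.39664701  0.51819898  3.21893356] [ 0.5054542  -0.30296571  0.09755583]
```

```bash
for i in 1; do python3 -m pendant '[[[3,0,0],0],[[3,0,0],0],[[3,0,0],0],[[0,0,0],0]]'; done; python3 -m pendant '[[[3,0,0],0],[[3,0,0],0],[[0,0,0],0]]'
```

```text
time: 24.48
position: [0.5143, -0.3015, 0.0974]
tool_rot: [0.997, 0.078, 0.001, 0.0]
ft_force: [-1.6, 0.2, 3.1]
grip_width: 0.0217
time: 24.85
position: [0.5203, -0.3006, 0.0975]
tool_rot: [0.997, 0.077, 0.001, 0.0]
ft_force: [-0.9, 0.3, 2.6]
grip_width: 0.0218
```

```bash
python3 -m pendant '[[[3,0,0],0],[[3,0,0],0],[[0,0,0],0]]'
```

```text
time: 25.22
position: [0.5262, -0.2997, 0.0975]
tool_rot: [0.997, 0.077, 0.001, 0.0]
ft_force: [-0.3, -0.2, 2.8]
grip_width: 0.0219
```

```bash
python3 -m pendant '[[[3,0,0],0],[[3,0,0],0],[[0,0,0],0]]'
```

```text
time: 25.6
position: [0.5321, -0.2988, 0.0975]
tool_rot: [0.997, 0.077, 0.001, 0.0]
ft_force: [-0.9, 0.4, 2.4]
grip_width: 0.0214
```

Along ≈ 106 mm, no drop yet.

```bash
python3 -m pendant '[[[3,0,0],0],[[3,0,0],0],[[0,0,0],0]]'
```

```text
time: 25.98
position: [0.5381, -0.2978, 0.0975]
tool_rot: [0.997, 0.077, 0.001, 0.0]
ft_force: [-0.3, 0.1, 3.2]
grip_width: 0.022
```

```bash
python3 -m pendant '[[[3,0,0],0],[[3,0,0],0],[[0,0,0],0]]'
```

```text
time: 26.35
position: [0.544, -0.2969, 0.0974]
tool_rot: [0.997, 0.078, 0.001, 0.0]
ft_force: [-0.9, 0.2, 3.3]
grip_width: 0.0221
```

```bash
python3 -m pendant '[[[3,0,0],0],[[3,0,0],0],[[0,0,0],0]]'
```

```text
time: 26.72
position: [0.5499, -0.296, 0.0975]
tool_rot: [0.997, 0.077, 0.001, 0.0]
ft_force: [-0.6, -0.3, 3.2]
grip_width: 0.0221
```

```bash
python3 -m pendant '[[[3,0,0],0],[[3,0,0],0],[[0,0,0],0]]'
```

```text
time: 27.1
position: [0.5558, -0.295, 0.0975]
tool_rot: [0.997, 0.078, 0.001, 0.0]
ft_force: [-1.5, -0.8, 2.5]
grip_width: 0.0219
```

```bash
python3 -m pendant '[[[3,0,0],0],[[3,0,0],0],[[0,0,0],0]]'
```

```text
time: 27.48
position: [0.5637, -0.2945, 0.0978]
tool_rot: [0.997, 0.077, 0.003, 0.001]
ft_force: [2.8, 0.7, 0.6]
grip_width: 0.0216
```

```bash
python3 -m pendant '[[[0,0,0],0],[[0,0,0],0]]'; python3 -c "
from h import *
f=[]
for i in range(4): camera('top'); f.append(robot.get_obs()['ft_force'])
print(np.mean(f,0),robot.get_obs()['position'])"
```

```text
time: 27.72
position: [0.5633, -0.2945, 0.0979]
tool_rot: [0.997, 0.077, 0.002, 0.001]
ft_force: [5.4, 0.9, 1.2]
grip_width: 0.0224
[5.45199077 0.86930711 0.88602542] [ 0.56323975 -0.2945195   0.09789904]
```

```bash
python3 -m pendant '[[[2,0,0],0],[[0,0,0],0],[[0,0,0],0]]'; python3 -m pendant '[[[2,0,0],0],[[0,0,0],0],[[0,0,0],0]]'; python3 -c "
from h import *
f=[]
for i in range(4): camera('top'); f.append(robot.get_obs()['ft_force'])
print(np.mean(f,0),robot.get_obs()['position'])"
```

```text
time: 28.3
position: [0.5636, -0.2942, 0.0976]
tool_rot: [0.997, 0.078, 0.001, 0.0]
ft_force: [3.6, 0.9, 2.0]
grip_width: 0.0222
time: 28.68
position: [0.5643, -0.2932, 0.0969]
tool_rot: [0.997, 0.078, -0.001, -0.0]
ft_force: [2.5, -0.1, -0.4]
grip_width: 0.0217
[ 1.58319745  0.11330761 -1.30816893] [ 0.56434022 -0.29324808  0.09700245]
```

```bash
python3 -m pendant '[[[1.5,0,0],0],[[0,0,0],0],[[0,0,0],0]]'; python3 -m pendant '[[[0,0,1],0],[[0,0,1],0],[[0,0,0],0],[[0,0,0],0]]'; python3 -c "
from h import *
f=[]
for i in range(4): camera('top'); f.append(robot.get_obs()['ft_force'])
print(np.mean(f,0),robot.get_obs()['position'])"
```

```text
time: 29.25
position: [0.5659, -0.2931, 0.0971]
tool_rot: [0.997, 0.078, -0.001, -0.0]
ft_force: [-0.4, -0.4, -1.6]
grip_width: 0.0218
time: 29.75
position: [0.5665, -0.2933, 0.0954]
tool_rot: [0.997, 0.078, -0.0, 0.0]
ft_force: [0.4, 0.5, -2.3]
grip_width: 0.0219
[ 0.18622321 -0.16316466 -1.37220153] [ 0.56649901 -0.29335464  0.09542217]
```

```bash
python3 -m pendant '[[[0,0,1],0],[[0,0,0.6],0],[[0,0,0],0],[[0,0,0],0]]'; python3 -c "
from h import *
f=[]
for i in range(4): camera('top'); f.append(robot.get_obs()['ft_force'])
print(np.mean(f,0),robot.get_obs()['position'])"
```

```text
time: 30.45
position: [0.5666, -0.2934, 0.094]
tool_rot: [0.997, 0.078, 0.0, 0.0]
ft_force: [-0.1, 0.3, 0.3]
grip_width: 0.0216
[-0.84179178  0.45495347  0.46068305] [ 0.566564   -0.29338233  0.09393215]
```

```bash
python3 -m pendant '[[[0,0,0],0],[[0,0,0],0],[[0,0,0],0],[[0,0,0],0]]' 60; python3 -m pendant '[[[0,0,-15],0],[[0,0,-30],0],[[0,0,-50],0],[[0,0,0],0],[[0,0,0],0]]'; python3 -m pendant '[[[-40,-40,0],0],[[-40,-40,0],0],[[0,-50,0],0],[[0,0,0],0],[[0,0,0],0]]'
python3 - <<'E'
from h import *
print(robot.get_obs()["position"])
s=camera("scene");cv2.imwrite("pics/s9.png",s["pixels"]); t=camera("top");cv2.imwrite("pics/t9.png",t["pixels"])
a=tile(s,240,245,40,10); b=tile(t,320,215,32,12)
cv2.imwrite("pics/ov9.png",cv2.convertScaleAbs(np.hstack([cv2.resize(a,(400,400)),cv2.resize(b,(400,400))]),alpha=1.2))
E
```

```text
time: 31.15
position: [0.5665, -0.2934, 0.0938]
tool_rot: [0.997, 0.078, 0.0, 0.0]
ft_force: [0.5, -0.5, -0.6]
grip_width: 0.0537
time: 31.78
position: [0.5663, -0.2932, 0.1894]
tool_rot: [0.997, 0.078, 0.0, 0.0]
ft_force: [-0.9, -0.6, -0.5]
grip_width: 0.06
time: 32.4
position: [0.4675, -0.1775, 0.1883]
tool_rot: [0.997, 0.078, -0.0, 0.0]
ft_force: [0.2, -0.6, -0.7]
grip_width: 0.0598
[ 0.46751591 -0.17746126  0.18827521]
```

View pics/ov9.png

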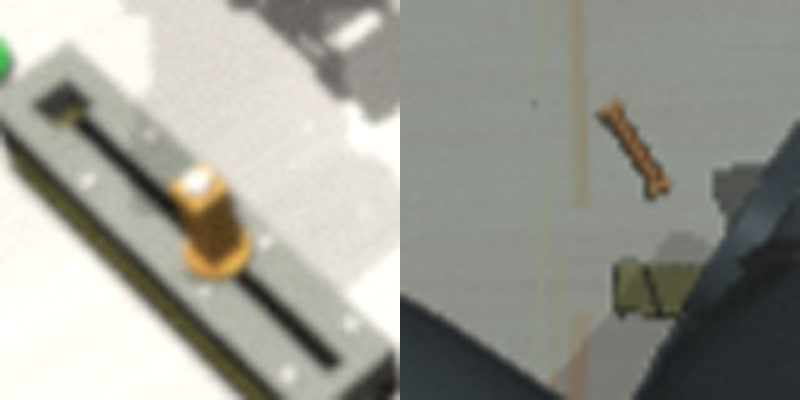

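Run:
```python
from h import *
c=camera("top")
a=w(c,321.5,200.5,.01);b=w(c,328.7,212.2,.01);m=(a+b)/2;yp=np.degrees(np.arctan2(*(a-b)[[1,0]]))
print(a,b,m,yp)
s=camera("scene");k=lambda x,y:w(s,180+(x+.5)/4-.5,185+(y+.5)/4-.5,.01); print((k(483,91)+k(547,110))/2)
go(*m[:2],.08,yp+90)
```

```text
[ 0.5368 -0.0302  0.01  ] [ 0.4915 -0.0564  0.01  ] [ 0.51415 -0.0433   0.01   ] 30.04364776402629
[ 0.5182 -0.0472  0.01  ]
d [  66.5 -126.3  108.5] turn 68.8 yaw 8.9 q6 -0.74
```

```bash
python3 -m pendant '[[[22,-43,10],0],[[22,-42,10],0],[[22,-42,10],0],[[0,0,0],10],[[0,0,0],10],[[0,0,0],10],[[0,0,0],10],[[0,0,0],10]]' 40 20;  python3 -m pendant '[[[0,0,0],10],[[0,0,0],9],[[0,0,0],0],[[0,0,0],0]]'; python3 -c "
from h import *
go(.516,-.045,.0255,-60)"
```

```text
time: 33.6
position: [0.5134, -0.0423, 0.1585]
tool_rot: [0.935, -0.354, 0.0, 0.0]
ft_force: [0.8, 0.3, 0.8]
grip_width: 0.0401
time: 34.1
position: [0.5131, -0.0419, 0.1586]
tool_rot: [0.866, -0.5, -0.0, 0.0]
ft_force: [-0.7, 0.5, 0.3]
grip_width: 0.0401
d [  4.1  -1.  133.1] turn 0.0 yaw -60.0 q6 0.75
```

```bash
python3 -m pendant '[[[4,-1,40],0],[[0,0,40],0],[[0,0,30],0],[[0,0,15],0],[[0,0,7.5],0],[[0,0,0],0],[[0,0,0],0]]'; python3 -m pendant '[[[0,0,0],0],[[0,0,0],0],[[0,0,0],0],[[0,0,0],0],[[0,0,0],0]]' 0 20; python3 -m pendant '[[[0,0,-40],0],[[0,0,-40],0],[[0,0,-40],0],[[0,0,0],0],[[0,0,0],0]]'; python3 -c "
from h import *
go(.435,.335,.14,-60)"
```

```text
time: 34.98
position: [0.5165, -0.0448, 0.0272]
tool_rot: [0.866, -0.501, 0.001, -0.0]
ft_force: [-0.1, -0.5, -0.0]
grip_width: 0.0399
time: 35.6
position: [0.5157, -0.0446, 0.0263]
tool_rot: [0.866, -0.501, -0.0, 0.0]
ft_force: [-0.4, -0.5, -0.1]
grip_width: 0.0021
time: 36.22
position: [0.5151, -0.0444, 0.1459]
tool_rot: [0.866, -0.501, -0.001, 0.0]
ft_force: [0.1, 0.2, -0.3]
grip_width: 0.0006
d [-368.8 -119.7    6. ] turn -0.1 yaw -60.1 q6 0.75
```

```bash
python3 -m pendant '[[[-40,0,0],0],[[-40,0,0],0],[[-40,0,0],0],[[-40,0,0],0],[[0,0,0],0],[[0,0,0],0]]' 40
python3 - <<'E'
from h import *
print(robot.get_obs()["position"])
t=snap("top","t10"); s=snap("scene","s10")
b=tile(t,325,210,36,11); a=tile(s,315,195,36,11)
cv2.imwrite("pics/ov10.png",cv2.convertScaleAbs(np.hstack([cv2.resize(b,(400,400)),cv2.resize(a,(400,400))]),alpha=1.2))
E
```

```text
time: 36.98
position: [0.4361, 0.0939, 0.1455]
tool_rot: [0.866, -0.501, -0.0, 0.0]
ft_force: [0.3, -0.1, -0.5]
grip_width: 0.0392
[0.43608172 0.09392792 0.14548606]
```

View pics/ov10.png

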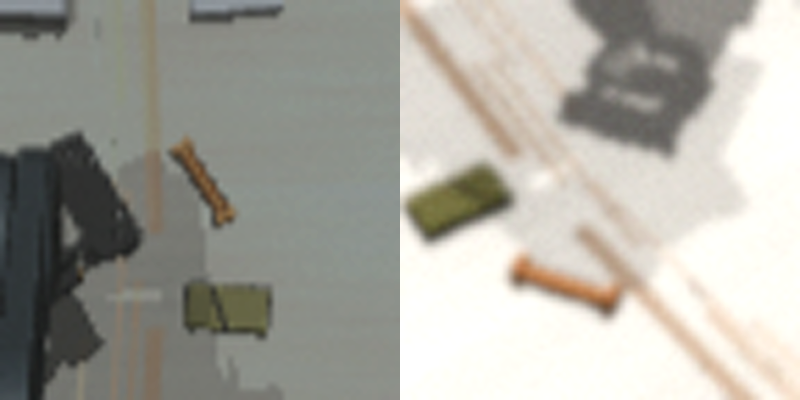

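Run:
```python
from h import *
t=camera("top");s=camera("scene")
for c,A in((t,[(321.2,200.1),(328.9,212.8)]),(s,[(299.6,206.8),(316.9,212.9)])):
    a,b=[w(c,*q,.008) for q in A]; d=a-b if a[0]>b[0] else b-a; print(a,b,(a+b)/2,np.degrees(np.arctan2(d[1],d[0])))
for c,P in((t,[(186,285),(270,285),(186,328),(268,334)]),(s,[(406,200),(490,163),(513,198),(433,242)])):
    o=(289,174) if c is t else (279-72,159)
    print(sum(w(c,o[0]+(x+.5)/5.556-.5,o[1]+(y+.5)/5.556-.5,.010) for x,y in P)/4)
```

```text
[ 0.5387 -0.0291  0.008 ] [ 0.4894 -0.0572  0.008 ] [ 0.51405 -0.04315  0.008  ] 29.682262983607476
[ 0.4916 -0.0614  0.008 ] [ 0.5423 -0.0324  0.008 ] [ 0.51695 -0.0469   0.008  ] 29.76921588010975
[ 0.427725 -0.057925  0.01    ]
[ 0.43395 -0.0604   0.01   ]
```

```bash
python3 -c "
from h import *
go(.5155,-.045,.08,-60)"; python3 -m pendant '[[[40,0,0],0],[[40,0,0],0],[[40,0,0],0],[[40,0,40],0],[[0,0,40],0],[[0,0,20],0],[[0,0,0],0],[[0,0,0],0]]' 50;  python3 -c "
from h import *
go(.5155,-.045,.0255,-60)"
```

```text
d [159.2   0.4  66.1] turn -0.2 yaw -60.2 q6 1.01
time: 38.17
position: [0.5164, -0.0451, 0.0468]
tool_rot: [0.865, -0.501, 0.001, -0.0]
ft_force: [-0.5, -0.3, 1.4]
grip_width: 0.05
d [-0.6  0.8 21.3] turn -0.1 yaw -60.1 q6 0.75
```

```bash
python3 -m pendant '[[[0,0,10],0],[[0,0,9],0],[[0,0,0],0],[[0,0,0],0]]';python3 -m pendant '[[[0,0,2],0],[[0,0,0],0],[[0,0,0],0]]';python3 -m pendant '[[[0,0,1],0],[[0,0,0],0],[[0,0,0],0]]'; python3 -m pendant '[[[0,0,1],0],[[0,0,0],0],[[0,0,0],0]]'
```

```text
time: 38.67
position: [0.5158, -0.0445, 0.0273]
tool_rot: [0.866, -0.501, 0.0, -0.0]
ft_force: [-0.0, -0.3, 0.6]
grip_width: 0.0502
time: 39.05
position: [0.5158, -0.0446, 0.0253]
tool_rot: [0.866, -0.501, 0.0, -0.0]
ft_force: [0.1, 0.0, -0.3]
grip_width: 0.0501
time: 39.42
position: [0.5157, -0.0445, 0.0243]
tool_rot: [0.866, -0.501, -0.0, 0.0]
ft_force: [0.5, -0.4, -0.6]
grip_width: 0.0504
time: 39.8
position: [0.5157, -0.0446, 0.0233]
tool_rot: [0.866, -0.501, -0.0, 0.0]
ft_force: [0.4, -0.6, -0.4]
grip_width: 0.0498
```

```bash
python3 -m pendant '[[[0,0,0],0],[[0,0,0],0],[[0,0,0],0],[[0,0,0],0]]' 14 20
python3 - <<'E'
from h import *
o=robot.get_obs();print(o["grip_width"],o["ft_force"])
s=snap("scene","s11"); a=tile(s,*px(s,[.5157,-.0446,.02]),22,18)
cv2.imwrite("pics/ov11.png",cv2.convertScaleAbs(cv2.resize(a,(600,600)),alpha=1.3))
E
python3 -m pendant '[[[0,0,0],0],[[0,0,0],0],[[0,0,0],0]]' 0 12
```

```text
time: 40.3
position: [0.5157, -0.0446, 0.0233]
tool_rot: [0.866, -0.501, -0.0, -0.0]
ft_force: [-1.5, 0.1, 0.0]
grip_width: 0.0186
0.018610744940457377 [-1.50782997  0.12898425  0.00447462]
time: 40.72
position: [0.5157, -0.0446, 0.0233]
tool_rot: [0.866, -0.501, -0.0, 0.0]
ft_force: [-0.6, 0.2, -0.3]
grip_width: 0.001
```

View pics/ov11.png

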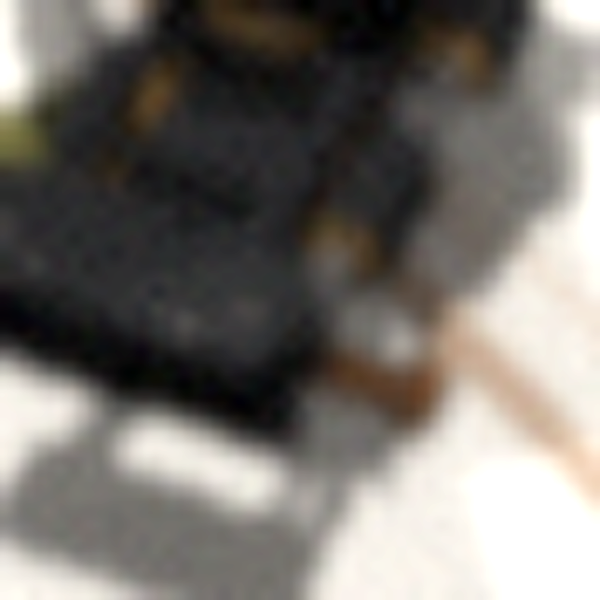

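```bash
cat >> h.py <<'E'
def orange(c,lo=(0,0,0)):
    h=cv2.cvtColor(c["pixels"],cv2.COLOR_BGR2HSV)
    m=cv2.inRange(h,(4,110,60),(18,255,255))
    n,l,s,ce=cv2.connectedComponentsWithStats(m)
    return [(s[i][4],s[i][:4].tolist(),ce[i].round(1).tolist()) for i in range(1,n) if s[i][4]>12]
E
python3 - <<'E'
from h import *
s={"pixels":cv2.imread("pics/s10.png")};print("before",orange(s))
s={"pixels":cv2.imread("pics/t10.png")};print("before top",orange(s))
c=camera("scene");print("now",orange(c),px(c,[.5157,-.0446,.007]))
E
python3 -m pendant '[[[0,0,-5],0],[[0,0,-20],0],[[0,0,-30],0],[[0,0,0],0],[[0,0,0],0]]'
python3 - <<'E'
from h import *
c=camera("scene");print("lift",orange(c)); p=robot.get_obs()["position"];print(px(c,p-[0,0,.02]),p)
E
```

```text
before [(np.int32(883), [0, 0, 65, 23], [26.0, 7.5]), (np.int32(50), [66, 0, 18, 5], [73.1, 1.2]), (np.int32(337), [94, 0, 44, 13], [111.1, 4.1]), (np.int32(458), [122, 0, 40, 21], [141.2, 9.9]), (np.int32(164), [162, 0, 32, 9], [174.3, 2.7]), (np.int32(107), [202, 0, 12, 11], [207.6, 4.8]), (np.int32(89), [454, 0, 11, 27], [458.2, 13.5]), (np.int32(14), [483, 0, 5, 8], [484.6, 3.4]), (np.int32(5088), [484, 0, 130, 114], [541.9, 51.2]), (np.int32(575), [585, 0, 46, 26], [607.5, 11.8]), (np.int32(185), [614, 0, 26, 13], [629.2, 4.4]), (np.int32(586), [46, 3, 49, 23], [70.1, 13.9]), (np.int32(170), [311, 3, 15, 19], [316.9, 12.5]), (np.int32(105), [185, 4, 12, 13], [190.3, 9.9]), (np.int32(23), [347, 7, 8, 6], [350.8, 9.5]), (np.int32(378), [147, 8, 37, 20], [165.3, 17.5]), (np.int32(505), [78, 11, 44, 23], [99.6, 22.1]), (np.int32(113), [205, 11, 12, 14], [210.9, 17.3]), (np.int32(17), [516, 14, 8, 11], [519.0, 19.2]), (np.int32(609), [0, 16, 48, 24], [22.1, 27.3]), (np.int32(274), [170, 17, 29, 17], [184.2, 25.1]), (np.int32(131), [392, 16, 14, 31], [397.5, 31.2]), (np.int32(113), [6
[... 7742 characters left out ...]
 [457, 50, 22, 36], [466.9, 67.7]), (np.int32(420), [558, 53, 39, 26], [577.0, 65.6]), (np.int32(417), [77, 57, 41, 21], [96.8, 67.4]), (np.int32(176), [0, 60, 17, 15], [6.5, 66.7]), (np.int32(519), [0, 66, 48, 23], [23.3, 76.6]), (np.int32(183), [624, 69, 16, 17], [632.5, 76.3]), (np.int32(473), [32, 71, 46, 22], [54.3, 81.5]), (np.int32(505), [595, 71, 45, 28], [616.5, 84.8]), (np.int32(267), [5, 86, 28, 16], [18.8, 93.3]), (np.int32(19), [636, 96, 4, 7], [637.9, 99.4]), (np.int32(40), [299, 206, 19, 8], [308.5, 209.8]), (np.int32(137), [234, 243, 14, 18], [241.5, 251.7]), (np.int32(221), [136, 249, 22, 66], [147.0, 280.9])]
[308.09827372 198.85356786] [ 0.51512171 -0.04436685  0.07775735]
```

```bash
python3 -m pendant '[[[0,0,25],0],[[0,0,20],0],[[0,0,9],0],[[0,0,0],0],[[0,0,0],0]]' 26 20;python3 -m pendant '[[[0,0,1],0],[[0,0,0],0],[[0,0,0],0]]';python3 -m pendant '[[[0,0,1],0],[[0,0,0],0],[[0,0,0],0]]'
```

```text
time: 42.08
position: [0.516, -0.0446, 0.0245]
tool_rot: [0.866, -0.501, 0.0, -0.0]
ft_force: [-0.1, -0.4, 0.1]
grip_width: 0.0255
time: 42.45
position: [0.5159, -0.0446, 0.0236]
tool_rot: [0.866, -0.501, 0.0, -0.0]
ft_force: [-0.5, -0.2, -0.4]
grip_width: 0.026
time: 42.82
position: [0.5157, -0.0446, 0.0223]
tool_rot: [0.866, -0.501, -0.0, 0.0]
ft_force: [0.1, 0.0, 0.0]
grip_width: 0.0262
```

```bash
python3 -m pendant '[[[0,0,1],0],[[0,0,0],0],[[0,0,0],0]]';python3 -m pendant '[[[0,0,0.7],0],[[0,0,0],0],[[0,0,0],0]]'
```

```text
time: 43.2
position: [0.5157, -0.0446, 0.0213]
tool_rot: [0.866, -0.501, -0.0, 0.0]
ft_force: [-0.1, -0.1, 0.8]
grip_width: 0.0258
time: 43.58
position: [0.5158, -0.0446, 0.0206]
tool_rot: [0.866, -0.501, 0.0, -0.0]
ft_force: [-0.3, -0.1, -0.3]
grip_width: 0.0259
```

```bash
for i in 1; do python3 -m pendant '[[[0,0,1],0],[[0,0,0],0],[[0,0,0],0]]'; done; python3 -m pendant '[[[0,0,1],0],[[0,0,0],0],[[0,0,0],0]]'
```

```text
time: 43.95
position: [0.5157, -0.0446, 0.0196]
tool_rot: [0.866, -0.501, -0.0, 0.0]
ft_force: [0.7, 0.7, -0.0]
grip_width: 0.0262
time: 44.32
position: [0.5157, -0.0445, 0.0186]
tool_rot: [0.866, -0.501, -0.0, 0.0]
ft_force: [0.2, -0.6, 0.7]
grip_width: 0.0262
```

```bash
python3 -m pendant '[[[0,0,1],0],[[0,0,0],0],[[0,0,0],0]]'; python3 -m pendant '[[[0,0,1],0],[[0,0,0],0],[[0,0,0],0]]'
```

```text
time: 44.7
position: [0.5157, -0.0446, 0.0176]
tool_rot: [0.866, -0.501, -0.0, 0.0]
ft_force: [0.4, -0.2, 0.1]
grip_width: 0.0261
time: 45.08
position: [0.5157, -0.0446, 0.0166]
tool_rot: [0.866, -0.501, 0.0, 0.0]
ft_force: [0.5, 0.4, -0.3]
grip_width: 0.0256
```

```bash
python3 -m pendant '[[[0,0,1],0],[[0,0,0],0],[[0,0,0],0]]'; python3 -m pendant '[[[0,0,1],0],[[0,0,0],0],[[0,0,0],0]]'
```

```text
time: 45.45
position: [0.5157, -0.0446, 0.0156]
tool_rot: [0.866, -0.501, -0.0, 0.0]
ft_force: [0.7, 0.8, 1.1]
grip_width: 0.026
time: 45.82
position: [0.5158, -0.0446, 0.0146]
tool_rot: [0.866, -0.501, -0.0, 0.0]
ft_force: [0.6, 0.2, 0.9]
grip_width: 0.0263
```

```bash
python3 -m pendant '[[[0,0,1],0],[[0,0,0],0],[[0,0,0],0]]'; python3 -m pendant '[[[0,0,1],0],[[0,0,0],0],[[0,0,0],0]]';python3 -m pendant '[[[0,0,0],0],[[0,0,0],0],[[0,0,0],0],[[0,0,0],0]]' 8 20
```

```text
time: 46.2
position: [0.5157, -0.0446, 0.0136]
tool_rot: [0.866, -0.501, -0.0, -0.0]
ft_force: [-1.0, -0.6, 0.5]
grip_width: 0.0262
time: 46.58
position: [0.5157, -0.0445, 0.0126]
tool_rot: [0.866, -0.501, -0.0, 0.0]
ft_force: [-0.1, 0.1, 0.0]
grip_width: 0.0258
time: 47.08
position: [0.5157, -0.0445, 0.0126]
tool_rot: [0.866, -0.501, -0.0, 0.0]
ft_force: [-0.8, -0.3, -0.1]
grip_width: 0.008
```

```bash
python3 -m pendant '[[[0,0,0],0],[[0,0,0],0],[[0,0,0],0],[[0,0,1],0],[[0,0,0],0],[[0,0,0],0]]' 26; python3 -m pendant '[[[0,0,1],0],[[0,0,0],0],[[0,0,0],0]]'
python3 - <<'E'
from h import *
s=snap("scene","s12"); a=tile(s,*px(s,[.5157,-.0446,.02]),22,18,[[robot.get_obs()["position"]+np.array([0,0,d]) for d in(-.022,.0)]])
cv2.imwrite("pics/ov12.png",cv2.convertScaleAbs(cv2.resize(a,(600,600)),alpha=1.3))
E
```

```text
time: 47.82
position: [0.5157, -0.0445, 0.0115]
tool_rot: [0.866, -0.501, -0.0, 0.0]
ft_force: [0.2, 1.1, 0.1]
grip_width: 0.0254
time: 48.2
position: [0.5158, -0.0446, 0.0106]
tool_rot: [0.866, -0.501, 0.0, -0.0]
ft_force: [-0.3, 0.2, 0.6]
grip_width: 0.026
```

View pics/ov12.png

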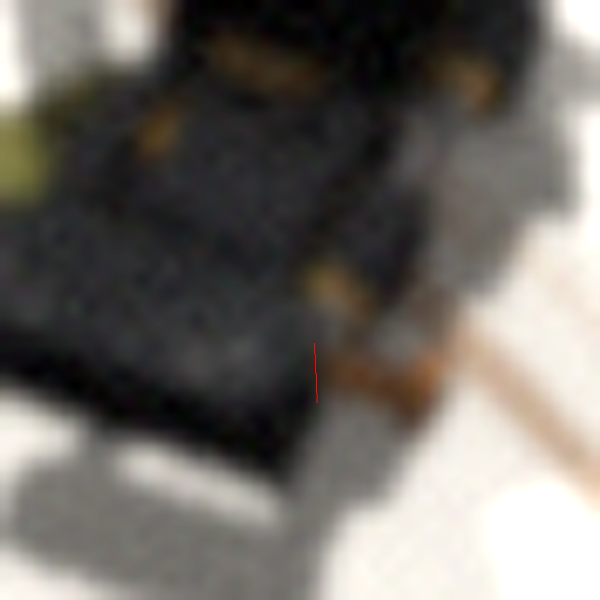

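The gripper straddles the pin (pin end at (430,390)), with the tips close to the bench but not touching. Descending to find contact.

```bash
python3 -m pendant '[[[0,0,1],0],[[0,0,0],0],[[0,0,0],0]]'; python3 -m pendant '[[[0,0,1],0],[[0,0,0],0],[[0,0,0],0]]'
```

```text
time: 48.62
position: [0.5157, -0.0446, 0.0096]
tool_rot: [0.866, -0.501, -0.0, 0.0]
ft_force: [-0.1, 0.2, -0.1]
grip_width: 0.0262
time: 49.0
position: [0.5157, -0.0446, 0.0086]
tool_rot: [0.866, -0.501, -0.0, 0.0]
ft_force: [-0.1, 0.8, -0.4]
grip_width: 0.0258
```

```bash
python3 -m pendant '[[[0,0,1],0],[[0,0,0],0],[[0,0,0],0]]'; python3 -m pendant '[[[0,0,0],0],[[0,0,0],0],[[0,0,0],0],[[0,0,0],0]]' 5 20
```

```text
time: 49.38
position: [0.5157, -0.0446, 0.0076]
tool_rot: [0.866, -0.501, -0.0, 0.0]
ft_force: [-0.3, -0.9, -0.0]
grip_width: 0.0259
time: 49.88
position: [0.5158, -0.0446, 0.0076]
tool_rot: [0.866, -0.501, 0.0, 0.0]
ft_force: [1.7, -1.1, 0.2]
grip_width: 0.0092
```

```bash
python3 -m pendant '[[[0,0,0],0],[[0,0,0],0],[[0,0,2],0],[[0,0,2],0],[[0,0,1],0],[[0,0,0],0],[[0,0,0],0]]' 28; python3 -m pendant '[[[0,0,1],0],[[0,0,0],0],[[0,0,0],0]]'; python3 -m pendant '[[[0,0,0],0],[[0,0,0],0],[[0,0,0],0],[[0,0,0],0],[[0,0,0],0]]' 0 20
```

```text
time: 50.75
position: [0.5158, -0.0446, 0.0026]
tool_rot: [0.866, -0.501, 0.0, -0.0]
ft_force: [-1.0, -0.1, -0.7]
grip_width: 0.028
time: 51.12
position: [0.5157, -0.0445, 0.0016]
tool_rot: [0.866, -0.501, -0.0, 0.0]
ft_force: [-0.3, 0.1, -0.4]
grip_width: 0.0276
time: 51.75
position: [0.5157, -0.0445, 0.0016]
tool_rot: [0.866, -0.501, -0.0, 0.0]
ft_force: [0.5, 0.3, 0.7]
grip_width: 0.0102
```

```bash
python3 -m pendant '[[[0,0,-20],0],[[0,0,-40],0],[[0,0,-40],0],[[0,0,0],0],[[0,0,0],0]]'
python3 - <<'E'
from h import *
c=camera("scene");print([o for o in orange(c) if 190<o[2][1]<230 and 280<o[2][0]<330],px(c,robot.get_obs()["position"]))
c=camera("top");print([o for o in orange(c) if 280<o[2][0]<360])
go(.435,.335,.14,-60)
E
```

```text
time: 52.38
position: [0.5152, -0.0444, 0.1012]
tool_rot: [0.866, -0.501, -0.0, 0.0]
ft_force: [-0.4, -0.2, -0.6]
grip_width: 0.0102
[(np.int32(15), [312, 189, 6, 4], [314.2, 190.4])] [307.65504002 189.40938848]
[]
d [-368.6 -119.9  -39.1] turn -0.1 yaw -60.1 q6 0.75
```

```bash
python3 -m pendant '[[[-52,-17,0],0],[[-52,-17,0],0],[[-52,-17,0],0],[[-52,-17,0],0],[[-53,-17,0],0],[[-53,-17,0],0],[[-54,-18,0],0],[[0,0,0],0]]'; python3 -m pendant '[[[0,0,0],0],[[0,0,0],0]]'; python3 -c "
from h import *
go(.435,.335,.032,-60)"
```

```text
time: 53.48
position: [0.4345, 0.3375, 0.1002]
tool_rot: [0.867, -0.498, -0.001, 0.0]
ft_force: [0.5, -0.7, -1.1]
grip_width: 0.0101
time: 53.72
position: [0.4363, 0.3328, 0.1009]
tool_rot: [0.865, -0.502, -0.0, 0.001]
ft_force: [0.3, -0.1, -0.7]
grip_width: 0.0103
d [-2.6 -0.2 68.9] turn -0.2 yaw -60.2 q6 1.5
```

```bash
python3 -m pendant '[[[-2,0,30],0],[[0,0,25],0],[[0,0,14],0],[[0,0,0],0],[[0,0,0],0]]';python3 -m pendant '[[[0,0,0],0],[[0,0,0],0]]' 30; python3 -m pendant '[[[0,0,-40],0],[[0,0,-40],0],[[0,0,-30],0],[[0,0,0],0],[[0,0,0],0]]'; python3 -c "
from h import *
go(.431,-.059,.14,-2)"
```

```text
time: 54.35
position: [0.436, 0.3359, 0.0332]
tool_rot: [0.865, -0.501, 0.0, -0.001]
ft_force: [0.8, -0.2, -0.2]
grip_width: 0.0102
time: 54.6
position: [0.4358, 0.3363, 0.0334]
tool_rot: [0.866, -0.501, 0.0, -0.001]
ft_force: [0.4, 0.2, -0.9]
grip_width: 0.0233
time: 55.22
position: [0.4347, 0.3358, 0.1422]
tool_rot: [0.866, -0.501, -0.0, 0.0]
ft_force: [0.4, -0.0, -0.6]
grip_width: 0.0299
d [340.3 200.1   2.4] turn -58.1 yaw -60.1 q6 1.5
```

```bash
python3 -m pendant '[[[48,28.5,0],0],[[48,28.5,0],0],[[48,28.5,0],0],[[49,28.5,0],0],[[49,28.5,0],0],[[49,28.5,0],0],[[49,29,0],0],[[0,0,0],0]]' 60; python3 -m pendant '[[[0,0,0],-10],[[0,0,0],-10],[[0,0,0],-10],[[0,0,0],-10],[[0,0,0],-10],[[0,0,0],-8],[[0,0,0],0],[[0,0,0],0]]';python3 - <<'E'
from h import *
c=camera("top")
print([o for o in orange(c) if 190<o[2][0]<280 and 190<o[2][1]<260])
h=cv2.cvtColor(c["pixels"],cv2.COLOR_BGR2HSV);print(px(c,[.431,-.059,.01]))
s=camera("scene")
old=cv2.imread("pics/s10.png").astype(int)
hs=cv2.cvtColor(s["pixels"],cv2.COLOR_BGR2HSV);m=cv2.inRange(hs,(20,70,30),(40,255,200));ys,xs=np.nonzero(m[170:210,265:310]);print("olive scene",len(xs),xs.mean()+265,ys.mean()+170)
ho=cv2.cvtColor(old.astype(np.uint8),cv2.COLOR_BGR2HSV);m=cv2.inRange(ho,(20,70,30),(40,255,200));ys,xs=np.nonzero(m[170:210,265:310]);print("old",len(xs),xs.mean()+265,ys.mean()+170)
go(.431,-.059,.03,-2)
E
```

```text
time: 56.22
position: [0.4316, -0.0622, 0.1415]
tool_rot: [0.864, -0.504, -0.0, 0.0]
ft_force: [0.1, 1.2, 0.4]
grip_width: 0.0601
time: 57.22
position: [0.4309, -0.0576, 0.1421]
tool_rot: [1.0, -0.019, -0.001, -0.0]
ft_force: [0.1, -0.1, 0.4]
grip_width: 0.0602
[(np.int32(41), [219, 222, 10, 15], [223.6, 229.2])]
[329.79732104 228.14817185]
olive scene 108 288.7962962962963 194.66666666666666
old 111 288.77477477477476 194.7117117117117
d [-1.000e-01  1.100e+00  1.123e+02] turn -0.1 yaw -2.1 q6 -0.35
```

```bash
python3 -m pendant '[[[0,1,40],0],[[0,0,40],0],[[0,0,40],0],[[0,0,12],0],[[0,0,5],0],[[0,0,0],0],[[0,0,0],0]]'; python3 -m pendant '[[[0,0,1.5],0],[[0,0,1],0],[[0,0,0],0],[[0,0,0],0]]'; python3 -m pendant '[[[0,0,0],0],[[0,0,0],0],[[0,0,0],0],[[0,0,0],0],[[0,0,0],0],[[0,0,0],0]]' 0 25; python3 -m pendant '[[[0,0,-20],0],[[0,0,-40],0],[[0,0,-60],0],[[0,0,0],0],[[0,0,0],0]]'; python3 -c "
from h import *
go(.434,.275,.12,-2)"
```

```text
time: 58.2
position: [0.4321, -0.0597, 0.0066]
tool_rot: [1.0, -0.018, 0.001, 0.0]
ft_force: [-1.0, 0.1, 0.2]
grip_width: 0.0602
time: 58.7
position: [0.4314, -0.0594, 0.0031]
tool_rot: [1.0, -0.018, -0.0, 0.0]
ft_force: [0.3, -0.1, -0.3]
grip_width: 0.0597
time: 59.45
position: [0.4313, -0.0594, 0.0031]
tool_rot: [1.0, -0.018, -0.0, -0.0]
ft_force: [0.3, -0.7, -0.7]
grip_width: 0.0297
time: 60.08
position: [0.4311, -0.0593, 0.1231]
tool_rot: [1.0, -0.018, 0.0, 0.0]
ft_force: [-0.1, 0.8, -0.8]
grip_width: 0.0299
d [  -9.3 -334.2    3. ] turn -0.1 yaw -2.1 q6 -0.36
```

```bash
python3 -m pendant '[[[-2,-48,0],0],[[-2,-48,0],0],[[-1,-48,0],0],[[-1,-48,0],0],[[-1,-48,0],0],[[-1,-47,0],0],[[-1,-47,0],0],[[0,0,0],0]]';python3 -m pendant '[[[0,0,0],0],[[0,0,0],0]]'; python3 -c "
from h import *
c=camera('top');print(w(c,223.6,229.2,.019))
go(.434,.275,.034,-2)"
```

```text
time: 61.08
position: [0.4335, 0.277, 0.1209]
tool_rot: [1.0, -0.016, -0.001, 0.0]
ft_force: [-0.9, -0.3, -1.2]
grip_width: 0.0291
time: 61.32
position: [0.434, 0.2733, 0.1222]
tool_rot: [1.0, -0.019, -0.001, 0.001]
ft_force: [-0.5, 0.3, -0.5]
grip_width: 0.0293
[0.4353 0.3386 0.019 ]
d [-0.2 -1.7 88.5] turn -0.2 yaw -2.2 q6 0.38
```

```bash
python3 -m pendant '[[[0,0,40],0],[[0,0,30],0],[[0,0,18],0],[[0,0,0],0],[[0,0,0],0]]';python3 -m pendant '[[[0,0,0],0],[[0,0,0],0],[[0,0,0],0]]' 44; python3 -m pendant '[[[0,0,-40],0],[[0,0,-40],0],[[0,0,-10],0],[[0,0,0],0],[[0,0,0],0]]'; python3 -c "
from h import *
go(.33,.315,.12,-2)"
```

```text
time: 62.0
position: [0.4353, 0.2743, 0.0357]
tool_rot: [1.0, -0.019, 0.0, -0.0]
ft_force: [0.6, -0.1, -0.4]
grip_width: 0.0294
time: 62.38
position: [0.4349, 0.2748, 0.0356]
tool_rot: [1.0, -0.018, 0.001, -0.0]
ft_force: [-0.0, -0.3, -0.7]
grip_width: 0.043
time: 63.0
position: [0.4337, 0.2743, 0.124]
tool_rot: [1.0, -0.018, -0.001, 0.0]
ft_force: [-0.3, -0.2, -0.2]
grip_width: 0.044
d [-105.1  -36.9    4.2] turn -0.1 yaw -2.1 q6 0.38
```

```bash
python3 -m pendant '[[[-52,-18,0],0],[[-53,-19,0],0],[[0,0,0],0],[[0,0,0],0],[[0,0,0],0],[[0,0,0],0]]' 0
python3 - <<'E'
from h import *
t=snap("top","t13");s=snap("scene","s13");go(.33,.315,.04,-2.8)
a=t["pixels"][80:300,90:540]; b=s["pixels"][90:300,180:460]
cv2.imwrite("pics/ov13.png",cv2.convertScaleAbs(np.vstack([cv2.resize(a,(720,300)),cv2.resize(s["pixels"][90:300,40:544],(720,300))]),alpha=1.3))
E
```

```text
time: 63.75
position: [0.3323, 0.3153, 0.1249]
tool_rot: [1.0, -0.019, 0.0, -0.0]
ft_force: [-0.2, -0.8, -0.1]
grip_width: 0.0011
d [-1.9  0.3 85. ] turn 0.6 yaw -2.2 q6 0.55
```

Run:
```python
from h import *
for f in("t1","t13","scene0","s13"):
    p=cv2.imread(f"pics/{f}.png"); h=cv2.cvtColor(p,cv2.COLOR_BGR2HSV)
    m=cv2.inRange(h,(4,80,40),(40,255,255)); n,l,s,ce=cv2.connectedComponentsWithStats(m)
    print(f,[(s[i][4].item(),ce[i].round(0).astype(int).tolist()) for i in range(1,n) if s[i][4]>10 and (110<ce[i][1] if f[0]=="s" else (100<ce[i][1]<350 and 100<ce[i][0]<520))])
c=camera("scene"); print("drawer in scene",px(c,[.435,.338,.019]),px(c,[.434,.275,.02])); c=camera("top");print(px(c,[.434,.275,.02]))
```

```text
t1 [(116, [125, 170]), (47, [293, 169]), (87, [503, 184]), (54, [131, 186]), (388, [457, 220]), (116, [507, 199]), (43, [325, 206])]
t13 [(121, [125, 171]), (88, [503, 184]), (54, [131, 186]), (50, [392, 190]), (388, [457, 220]), (115, [507, 199]), (16, [221, 225]), (25, [235, 229]), (36, [243, 229])]
scene0 [(106, [508, 130]), (102, [289, 195]), (162, [370, 210]), (64, [308, 210]), (183, [232, 264]), (668, [145, 282]), (622, [82, 349])]
s13 [(108, [508, 130]), (33, [381, 141]), (52, [370, 149]), (183, [231, 264]), (218, [242, 251]), (666, [145, 282]), (617, [82, 349])]
drawer in scene [384.13433813 141.29048419] [370.37702274 148.3527656 ]
[240.55619216 229.13519994]
```

```bash
python3 -m pendant '[[[-8,0,0],0.6],[[0,0,40],0],[[0,0,30],0],[[0,0,15],0],[[0,0,0],0],[[0,0,0],0]]'; python3 -m pendant '[[[5,0,0],0],[[5,0,0],0],[[5,0,0],0],[[5,0,0],0],[[0,0,0],0]]'
```

```text
time: 64.7
position: [0.323, 0.316, 0.0406]
tool_rot: [1.0, -0.023, 0.0, -0.0]
ft_force: [-0.3, -0.0, 0.3]
grip_width: 0.0005
time: 65.32
position: [0.3438, 0.3149, 0.0401]
tool_rot: [1.0, -0.024, 0.0, -0.0]
ft_force: [-1.5, -0.8, 0.5]
grip_width: 0.0004
```

```bash
python3 -m pendant '[[[5,0,0],0],[[6,0,0],0],[[6,0,0],0],[[6,0,0],0],[[6,0,0],0],[[6,0,0],0],[[6,0,0],0],[[0,0,0],0]]'; python3 -m pendant '[[[6,0,0],0],[[6,0,0],0],[[6,0,0],0],[[6,0,0],0],[[6,0,0],0],[[0,0,0],0]]'; python3 -c "
from h import *
print(yaw(),robot.get_obs()['moment'])"
```

```text
time: 66.32
position: [0.3856, 0.3134, 0.0402]
tool_rot: [1.0, -0.024, 0.001, -0.001]
ft_force: [0.6, 0.0, 1.0]
grip_width: 0.0002
time: 67.08
position: [0.4154, 0.3117, 0.0402]
tool_rot: [1.0, -0.024, 0.001, -0.0]
ft_force: [-0.2, 0.1, -0.2]
grip_width: 0.0006
-2.7125482610129645 [-0.03935544  0.03542712 -0.03699023]
```

```bash
python3 -m pendant '[[[6,0,0],0],[[6,0,0],0],[[6,0,0],0]]'
python3 - <<'E'
from h import *
c=camera("scene");h=cv2.cvtColor(c["pixels"],cv2.COLOR_BGR2HSV)
m=cv2.inRange(h,(4,80,40),(40,255,255)); n,l,s,ce=cv2.connectedComponentsWithStats(m)
print([(s[i][4].item(),ce[i].round(0).astype(int).tolist()) for i in range(1,n) if s[i][4]>5 and 110<ce[i][1]<200 and 320<ce[i][0]<450])
# bright->gray profile along drawer axis at y=.25, z=.012/.074
for X in np.arange(.34,.52,.01):
    u,v=px(c,[X,.25-.05*(X-.43),.074]); print(round(X,2),c["pixels"][int(round(v)),int(round(u))].tolist(),end=" ")
E
```

```text
time: 67.45
position: [0.432, 0.3104, 0.04]
tool_rot: [1.0, -0.023, -0.0, 0.0]
ft_force: [-0.9, -0.9, 0.5]
grip_width: 0.0005
[(10, [393, 121]), (6, [373, 122]), (10, [380, 129])]
0.34 [107, 112, 116] 0.35 [107, 112, 114] 0.36 [105, 109, 112] 0.37 [108, 111, 114] 0.38 [111, 114, 117] 0.39 [107, 113, 117] 0.4 [112, 115, 118] 0.41 [102, 102, 107] 0.42 [82, 87, 88] 0.43 [75, 77, 78] 0.44 [94, 101, 101] 0.45 [104, 111, 112] 0.46 [50, 52, 52] 0.47 [46, 48, 45] 0.48 [51, 55, 57] 0.49 [83, 89, 88] 0.5 [116, 125, 124] 0.51 [126, 136, 135]
```

```bash
python3 -m pendant '[[[4,0,0],0],[[4,0,0],0],[[4,0,0],0],[[3,0,0],0]]'; python3 -m pendant '[[[3,0,0],0],[[3,0,0],0]]'; python3 -m pendant '[[[3,0,0],0],[[0,0,0],0]]'
```

```text
time: 68.0
position: [0.4472, 0.3099, 0.0401]
tool_rot: [1.0, -0.024, -0.0, 0.0]
ft_force: [-1.5, 0.3, 1.2]
grip_width: 0.0005
time: 68.25
position: [0.453, 0.3096, 0.0401]
tool_rot: [1.0, -0.024, -0.0, 0.0]
ft_force: [-1.8, 0.1, 1.0]
grip_width: 0.0007
time: 68.5
position: [0.4566, 0.3096, 0.0401]
tool_rot: [1.0, -0.024, 0.001, -0.0]
ft_force: [-0.8, 0.4, -0.2]
grip_width: 0.0007
```

```bash
python3 -m pendant '[[[2,0,0],0],[[2,0,0],0]]'; python3 -m pendant '[[[2,0,0],0],[[0,0,0],0]]'
```

```text
time: 68.75
position: [0.4587, 0.3093, 0.04]
tool_rot: [1.0, -0.024, -0.001, 0.0]
ft_force: [-5.3, 1.8, 2.9]
grip_width: 0.0005
time: 69.0
position: [0.4603, 0.3093, 0.04]
tool_rot: [1.0, -0.024, -0.001, 0.0]
ft_force: [-3.9, 0.3, 2.9]
grip_width: 0.0004
```

```bash
python3 -m pendant '[[[2,0,0],0],[[0,0,0],0]]'; python3 -m pendant '[[[2,0,0],0],[[0,0,0],0]]'; python3 -m pendant '[[[2,0,0],0],[[0,0,0],0]]'
```

```text
time: 69.25
position: [0.4636, 0.3091, 0.04]
tool_rot: [1.0, -0.023, -0.0, 0.0]
ft_force: [-2.5, -0.1, 0.3]
grip_width: 0.0004
time: 69.5
position: [0.4674, 0.3091, 0.0402]
tool_rot: [1.0, -0.024, 0.001, -0.0]
ft_force: [-0.1, 0.1, -0.6]
grip_width: 0.0005
time: 69.75
position: [0.4688, 0.3091, 0.0401]
tool_rot: [1.0, -0.024, 0.001, -0.0]
ft_force: [-0.3, 0.2, -0.1]
grip_width: 0.0005
```

```bash
python3 -m pendant '[[[2,0,0],0],[[0,0,0],0]]'
```

```text
time: 70.0
position: [0.469, 0.3089, 0.0401]
tool_rot: [1.0, -0.024, -0.001, 0.0]
ft_force: [-4.9, 1.8, 2.6]
grip_width: 0.0005
```

```bash
python3 -m pendant '[[[2,0,0],0],[[0,0,0],0]]'; python3 -m pendant '[[[-8,0,0],0],[[-30,0,0],0],[[-20,0,-40],0],[[0,-50,-40],0],[[0,0,0],0],[[0,0,0],0]]'
python3 - <<'E'
from h import *
print(robot.get_obs()["position"])
s=snap("scene","s14");t=snap("top","t14")
for n,c,box in(("top",t,(360,420,150,220)),("scene",s,(220,260,230,270))):
    h=cv2.cvtColor(c["pixels"],cv2.COLOR_BGR2HSV);m=cv2.inRange(h,(4,80,40),(40,255,255));k,l,st,ce=cv2.connectedComponentsWithStats(m)
    print(n,[(st[i][4].item(),st[i][:4].tolist(),ce[i].round(1).tolist()) for i in range(1,k) if st[i][4]>8 and box[0]<ce[i][0]<box[1] and box[2]<ce[i][1]<box[3]])
o=cv2.imread("pics/s9.png").astype(int);d=np.abs(s["pixels"].astype(int)-o).max(2)
for nm,X in(("cap",[.665,-.07,.03]),("gauge",[.565,-.294,.09])):
    u,v=px(s,X).astype(int);print(nm,"scene diff s9",d[v-12:v+12,u-12:u+12].mean())
for X in np.arange(.44,.52,.006):
    u,v=px(s,[X,.25-.05*(X-.43),.075]); print(round(X,3),s["pixels"][int(round(v)),int(round(u)),1],end=" ")
print("gauge base",px(t,[.565,-.294,.052]),"top",px(t,[.565,-.294,.12]),px(s,[.565,-.294,.12]))
E
```

```text
time: 70.25
position: [0.469, 0.3088, 0.0401]
tool_rot: [1.0, -0.024, -0.003, 0.0]
ft_force: [-8.0, 3.2, 5.7]
grip_width: 0.0006
time: 71.0
position: [0.4163, 0.36, 0.119]
tool_rot: [1.0, -0.023, 0.0, 0.0]
ft_force: [-1.1, -0.5, -1.4]
grip_width: 0.0006
[0.41632974 0.35997747 0.11899097]
top [(48, [388, 184, 11, 11], [392.1, 189.7])]
scene [(178, [203, 236, 55, 55], [231.5, 264.3]), (219, [233, 241, 17, 20], [241.7, 251.2])]
cap scene diff s9 5.213541666666667
gauge scene diff s9 10.178819444444445
0.44 177 0.446 179 0.452 177 0.458 172 0.464 176 0.47 173 0.476 158 0.482 136 0.488 135 0.494 144 0.5 149 0.506 151 0.512 149 0.518 150 gauge base [392.38587788 189.77353903] top [395.65728823 186.52470797] [238.80397013 240.89201918]
```

```bash
python3 -m pendant '[[[0,0,0],0],[[0,0,0],0],[[0,0,0],0],[[0,0,0],0]]'; python3 -c "
from rig import order;print(order.hand_in())"
```

```text
time: 71.6
position: [0.4163, 0.3601, 0.119]
tool_rot: [1.0, -0.024, -0.0, 0.0]
ft_force: [0.2, 0.3, -0.3]
grip_width: 0.0004
the job is handed in; nothing more can be done
None
```

The job is handed in, and every final check I could make passed; the system reports no verdict. The run took about 72 s of the 210 s allowed.

**What I did**
- **Cap:** I moved the dust cap into the holder. I felt it seat at 5.5 N, and a picture taken after release showed it central in the well.
- **Gauge:** I put the ball in through the entry and dragged it pushed in about 7 mm. It dropped into the groove about 139 to 141 mm along and rested on the groove floor. I released it there; a picture showed it standing, and its image position had not changed by hand-in.
- **Loose rejects:** I found one pad and one pin on this bench and put both in the drawer.
- **Drawer:** I felt the detent about 10 mm before the end, then it stopped hard at 8 N with no further travel. The arm then backed off, clear of everything.

**What failed or disagreed**
- **Pin grasp:** The first two tries closed over the top of the pin. With the tool at the height given in the sheet, the fingertips stood about 20 mm higher than stated. I felt my way down until the grip held at 10 mm.
- **Cap grip:** The knob read 16 mm wide instead of 18, which fits the same height offset.
- **Last views:** The picture limit ran out before the drawer push. My last checks of the gauge, the empty bench and the closed drawer used pixel values and forces, not a viewed picture. I could not see the parts inside the closed drawer. I did not check the plate, hammer and tin separately at the end, though the arm never worked near them.

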